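# Clear a jammed bottle magazine and crank the row home

## Task

The bottle magazine is jammed: a brown bottle too wide for the lane's throat was loaded at the head of the three small white bottles. First lift the brown bottle out and stand it upright on the worktop. Then fit the loose hand crank fully down on the square drive shaft and turn it clockwise, keeping it on the shaft, until the front white bottle stands against the end stop with the others close behind it; leave the crank on the shaft, knock no bottle over and leave the timer, petri dish and flask where they are.

Things in the scene. Friction and masses are not known exactly. Their poses are not given: they have to be found in the camera images.
- magazine: Bottle magazine, fixed: aluminium plate 150 (x) x 390 (y) x 12 mm, y -203 to +187. Origin: underside of plate, z up. Bottles stand in file in a lane along local y (centre line x = +22, floor z = 14 mm), advancing to +y. 4 mm slick steel rails, top z = 46: lane 59 mm wide, y -109 to +95; funnel to a 49 mm throat, y +102 to +167. Nut carriage and bracket in front of the gearbox, top z = 64.
- nest (a point): Lane floor where the front white bottle's centre must end, touching the end stop: magazine (22, 135, 14) mm, axes as the magazine's. End stop: face at magazine y = +157, top z = 62 mm. Black sensor box beside the throat at magazine x 49 to 64, y 127 to 162, top z = 75 mm.
- square_end (a point): Centre of the vertical drive shaft's shoulder, 76 mm above the worktop, where the hub's underside rests when fully down; at magazine (-45, -168) mm on a grey gearbox 56 x 54 mm, top z = 64. z up; turns with the shaft; x, y square to the flats. Square end 14 mm across flats, 26 mm tall, tapered to 9 mm over its last 5 mm.
- pusher_face (a point): Middle of the front face of the pusher pad (40 wide, 34 tall mm) that pushes the row from behind; axes as the magazine's. The pad is sprung against its carriage (8 N to start, 800 N/m, 12 mm stroke), so it pushes gently.
- shaft (a joint): Angle of the drive shaft, rad; grows clockwise seen from above. Starts between 0 and 1.5; hard stop at 22.2. Turning it takes 0.12 N m, 0.2 when the row is pressed home; it stays where it is left. The row meets the end stop at about 20.6 to 21.5.
- carriage (a joint): Travel of the nut carriage towards the end stop, m: 36 mm for each full clockwise turn of the shaft, 0 to 0.127. It cannot be pushed along by hand.
- crank: Loose hand crank, 0.25 kg, standing on hub and arm, grip up. Steel hub 28 x 28 x 36 mm tall; square socket 15.6 mm, 30 deep, open below (goes on within about 7 degrees of square, any quarter turn). Origin: centre of the hub's underside, z up; x points along the arm to the hand grip. Arm 16 mm wide, 10 thick, flush with the underside, throw 50 mm, 61 mm long from hub axis.
- grip_mid (a point): Middle of the crank's black upright hand grip, 50 mm along the crank's x from the hub axis, 38 mm above the hub's underside. Round sleeve 19 mm in diameter, 14 to 62 mm above the hub's underside, spinning freely on its pin. Axes as the crank's.
- big_bottle: Brown screw-cap bottle, 55 mm in diameter, 112 mm tall (straight body to 70 mm above its foot, cap 36 mm in diameter above 90 mm), 0.13 to 0.27 kg; the one stuck at the throat. Origin: centre of its underside, z up.
- bottle_a: White screw-cap bottle 45 mm in diameter, 88 mm tall, about 0.1 kg. Origin: centre of its underside, z up. One of three alike but for cap colour, in any order in the lane.
- bottle_b: As bottle_a.
- bottle_c: As bottle_a.
- timer: White lab timer lying flat, 58 x 62 x 20 mm, loose bystander. Origin: centre of its underside.
- petri: Closed petri dish, 62 mm in diameter, 18 mm tall, loose bystander. Origin: centre of its underside.
- flask: Conical flask with stopper, 67 mm in diameter at the foot, 126 mm tall, loose bystander. Origin: centre of its underside.
There are look-alikes about, which are no part of the job. What is shaped like the bottle_c but green is not meant.

How it is judged:
By the outcome, as a careful person would: the job done as asked, in the order asked, and still so for the second after the job is handed in, with the robot touching nothing.
It also fails if it takes over 72 s, if anything falls off the work surface, if the arm or the gripper's body presses on something with over 40 N, if the wrist force passes 120 N, or if a joint passes its speed limit or range.

## Robot

A 6-joint arm with a two-finger parallel gripper is mounted at the origin on a cart in front of the work surface, level with it; the furniture and walls round the work are solid. World frame = base frame: x ahead of the robot, y to its left, z up, the work surface at z = 0. Lengths are in m, angles in rad, forces in N, time in s.
With the tool pointing down it reaches from about 0.225 to 0.875 m from the base axis. Payload 3.4 kg.
Tool frame: the origin (TCP) lies on the centre line of the jaws, within the pads' length; the fingertips stand 19 mm ahead of it and the grasp point (between the pads) is the TCP; z points along the fingers, y is the direction in which the jaws open and shut (so a half turn about z gives the same grasp; the last joint's range is limited). The gripper opens to 85 mm and grips with 20 to 120 N. Pads are 22 mm wide; open, the fingers measure 114 mm over their backs; the gripper's body (76 mm by 85 mm) begins 54 mm behind the grasp point. The pads swing forward as they close: fully open they stand 13 mm farther back than shut.
Start: joints at [-1.277, 0.276, 1.505, -0, 1.361, -0.121], TCP at [0.232, -0.526, 0.25] pointing down, gripper open.
Joint ranges: [-2.89, 2.89], [-0.75, 2.08], [0.22, 2.7], [-1.18, 4.32], [0.11, 2.71], [-2.7, 2.7]. Speed limits (rad/s): [2.57, 2.57, 3.14, 3.14, 3.14, 3.14].

## Interface

Orientations are given as a unit quaternion [w, x, y, z].
In Python, from rig import monitor, eyes, manip, models gives the robot as it stands.
- The arm moves only by the tool send_rows, never from a script. Its argument "deltas" is a list of rows, each an object with "dp": the shift along the world's x, y, z each as a share of 0.12 m, from -1 to 1, a list of three; "rotation": the turn, a rotation vector about the world's x, y, z each as a share of 0.5 rad, from -1 to 1, a list of three. In form: [{"dp": [dx, dy, dz], "rotation": [rx, ry, rz]}, ...]. A call has 1 to 12 rows; each row is the pose to reach, as a shift and turn from the pose commanded when the call began; what a row does not reach only later rows make up. A row lasts 1/12 s, in which the tool goes at most 41.7 mm and 7.16 degrees, less where a joint would pass 70% of its speed; a pose out of reach is approached as far as the arm can. A call with a number of a shift or a turn outside -1 to 1 is refused whole. A call with a gripper value outside its range is refused whole. "fingers" is the closure, from -1 (fully open) to 1 (shut), set as the call begins (left out, the last holds). The fingers move at their own pace and stop on an object; "grip_force" is the grip in N (left out, the last holds). Time passes only in rows, so rows that repeat a pose let the fingers close. It gives the time, the measured TCP pose, the force and the opening at its end, in the units of the state.
- monitor.get_state(): the state, without advancing time (a new reading comes with each control period).
- eyes.get_image(name): name is "scene" or "top" or "wrist"; returns a dict with "color" (384x512x3 uint8, red, green, blue), "depth" (384x512 float32, m along the optical axis (not along the pixel's ray), 0 where there is no reading), "mtx" (3x3 intrinsics, pixels), "rvec" (rotation vector, rad) and "tvec" (3), from world to camera coordinates, as OpenCV has them. Camera axes: x right, y down, z forward; pixel columns grow to the right and rows downward; lengths in m; the calibration is good to about 2 mm. A picture is of the moment at which its call begins.
- manip.sign_off(): hands the job in, once; it reports no verdict.
Trained networks look in a picture, given as the dict that the camera call returned (one of the last four; its "shot" number tells which), for a name from the list of things; names that differ only in an ending like _2 or _b are one class to them, and where a whole thing is asked for, a point or a joint stands for the part that bears it (a point fixed in the world has none). Each returns a list of dicts, best first, with "score" (0 to 1); they miss things now and then, are a little off and sometimes report something else, mostly with a low value. They report only what shows in the picture. A call takes as long as a camera call. They do not tell look-alikes from the thing itself.
- models.find_in(name, picture): "box" ([left, top, right, bottom] in pixels, round what is visible of it).
The state is a dict: "clock": time; "qpos": joint angles; "qd": joint speeds; "effort": joint torques, N m; "position": TCP position; "ee_rot": TCP orientation; "contact_force": force on the tool from outside, world axes, zero at the start; "moment": the same for the moment, N m; "width": finger opening in m.
Only numpy, scipy, OpenCV 4.12 (cv2) and the standard library are available. Lean on these libraries where they do the work, as an engineer would, in place of code of your own. Each camera call takes 0.05 s, during which the arm holds its last target.

## Working session

There is one attempt and no reset: what is moved stays moved. The work goes in short steps, Python scripts to look and compute and a tool call to move; the robot and the scene stay as the last step left them, time stands still between calls to the robot, and variables do not carry over. Pictures are saved under pics/ and viewed, and the job is handed in when it is done.

Besides the shell and the picture viewer there is one more tool, called after "Call:" as a command line: name --argument value ..., lists and objects as JSON in quotes. send_rows: Moves the arm, as the interface text tells. Its arguments: {"type":"object","properties":{"deltas":{"type":"array","items":{"type":"object","properties":{"dp":{"type":"array","items":{"type":"number"}},"rotation":{"type":"array","items":{"type":"number"}}}}},"fingers":{"type":"number"},"grip_force":{"type":"number"}},"required":["deltas"]}

```bash
mkdir -p pics; ls; cat > h.py <<'E'
import numpy as np,cv2
from rig import monitor,eyes,manip,models
def snap(n,f):
    p=eyes.get_image(n); cv2.imwrite(f'pics/{f}.png',cv2.resize(p['color'][:,:,::-1],(800,600),interpolation=cv2.INTER_CUBIC)); return p
def world(p):
    R=cv2.Rodrigues(np.array(p['rvec'],float))[0];t=np.array(p['tvec'],float).ravel();K=p['mtx'];d=p['depth']
    v,u=np.mgrid[:d.shape[0],:d.shape[1]]
    c=np.stack([(u-K[0,2])/K[0,0]*d,(v-K[1,2])/K[1,1]*d,d],-1)
    return (c-t)@R
E
python3 - <<'E'
from h import *
print(monitor.get_state())
for n in ['scene','top']:
    p=snap(n,n+'0'); np.savez(f'{n}0.npz',**{k:p[k] for k in ['color','depth','mtx','rvec','tvec']})
    for k in ['magazine','crank','big_bottle','bottle_a','timer','petri','flask','square_end']:
        print(n,k,[(np.round(x['box']).tolist(),round(x['score'],2)) for x in models.find_in(k,p)][:5])
E
```

```text
pics
{'clock': 0.0, 'qpos': array([-1.27699657e+00,  2.76551137e-01,  1.50613396e+00,  2.29802414e-05,
        1.36071281e+00, -1.21004506e-01]), 'qd': array([ 0.00132788,  0.00057477,  0.00052754,  0.00014762, -0.00040588,
        0.00014708]), 'effort': array([-2.76255441e-04, -4.16773403e+01, -2.45804983e+01, -2.67956975e-04,
        1.10872131e-02,  1.62953461e-05]), 'position': array([ 0.23158437, -0.52575246,  0.24946437]), 'ee_rot': array([-9.00230691e-04,  9.78569262e-01,  2.05915967e-01, -6.66945111e-05]), 'contact_force': array([-0.59317533, -0.53884847, -0.35172379]), 'moment': array([-0.06994095,  0.01617069,  0.03041577]), 'width': 0.08550056254875422}
scene magazine [([164.0, 159.0, 264.0, 286.0], 0.95)]
scene crank [([254.0, 264.0, 285.0, 280.0], 0.7)]
scene big_bottle [([187.0, 214.0, 207.0, 248.0], 0.77)]
scene bottle_a [([199.0, 202.0, 213.0, 232.0], 0.85), ([260.0, 213.0, 285.0, 241.0], 0.73), ([211.0, 182.0, 225.0, 205.0], 0.69), ([201.0, 289.0, 224.0, 320.0], 0.56)]
scene timer [([307.0, 143.0, 327.0, 164.0], 0.82), ([163.0, 160.0, 265.0, 281.0], 0.2)]
scene petri [([286.0, 207.0, 304.0, 222.0], 0.77)]
scene flask [([260.0, 102.0, 279.0, 143.0], 0.74)]
scene square_end []
top magazine [([151.0, 134.0, 304.0, 206.0], 0.55), ([257.0, 143.0, 277.0, 189.0], 0.36)]
top crank [([171.0, 232.0, 191.0, 263.0], 0.58)]
top big_bottle [([170.0, 147.0, 200.0, 177.0], 0.86)]
top bottle_a [([221.0, 220.0, 240.0, 236.0], 0.84), ([113.0, 208.0, 143.0, 224.0], 0.74), ([217.0, 147.0, 236.0, 171.0], 0.68), ([236.0, 143.0, 256.0, 170.0], 0.6), ([200.0, 147.0, 217.0, 167.0], 0.59)]
top timer [([357.0, 218.0, 389.0, 249.0], 0.69)]
top petri [([251.0, 227.0, 279.0, 254.0], 0.66)]
top flask [([364.0, 146.0, 393.0, 170.0], 0.95)]
top square_end [([286.0, 168.0, 296.0, 181.0], 0.58)]
```

View pics/scene0.png

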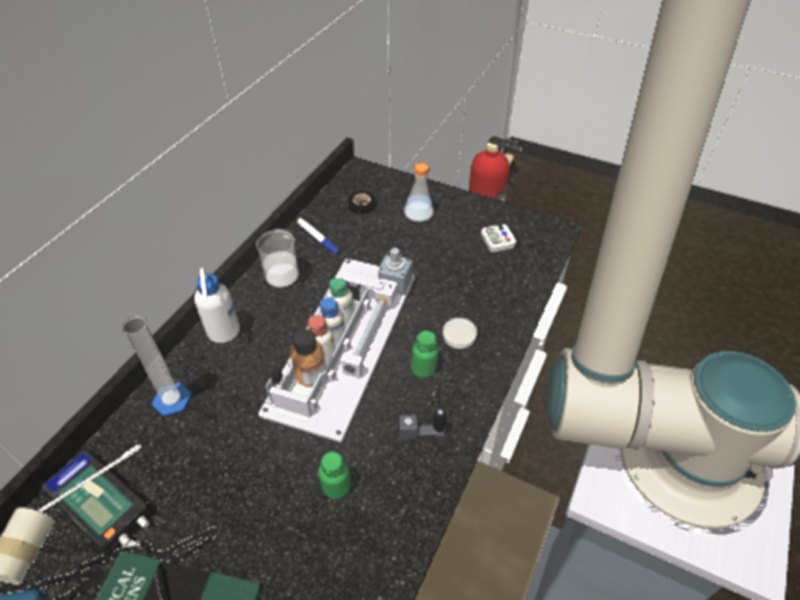

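View pics/top0.png

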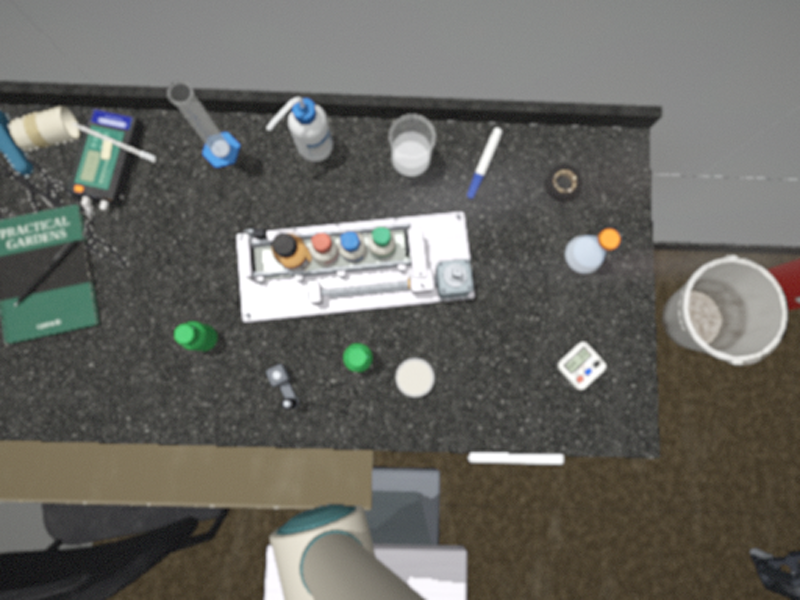

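```bash
python3 - <<'E'
from h import *
p=np.load('top0.npz');W=world(p)
b,s=None,None
def box(l,t,r,bt):
    q=W[t:bt+1,l:r+1].reshape(-1,3);return q
for n,bx in dict(crank=(171,232,191,263),big=(170,147,200,177),green=(221,220,240,236),lying=(113,208,143,224),b1=(217,147,236,171),b2=(236,143,256,170),b3=(200,147,217,167),timer=(357,218,389,249),petri=(251,227,279,254),flask=(364,146,393,170),shaft=(286,168,296,181)).items():
    q=box(*bx); zt=q[:,2].max(); s=q[q[:,2]>zt-0.006]; print(n,'ztop',zt.round(4),'c',s.mean(0).round(4),'mn',s.min(0).round(3),'mx',s.max(0).round(3),len(s))
c=np.linalg.inv
R=cv2.Rodrigues(p['rvec'])[0];print(-R.T@p['tvec'].ravel(),p['mtx'][0,0])
E
```

```text
crank ztop 0.9885 c [ 0.4032 -0.0356  0.9885] mn [ 0.403 -0.036  0.988] mx [ 0.403 -0.036  0.988] 1
big ztop 0.9885 c [ 0.4032 -0.0356  0.9885] mn [ 0.403 -0.036  0.988] mx [ 0.403 -0.036  0.988] 3
green ztop 0.9885 c [ 0.4032 -0.0356  0.9885] mn [ 0.403 -0.036  0.988] mx [ 0.403 -0.036  0.988] 1
lying ztop 0.0909 c [0.4794 0.2862 0.0869] mn [0.465 0.272 0.085] mx [0.491 0.299 0.091] 93
b1 ztop 0.1034 c [0.6316 0.041  0.1003] mn [0.617 0.026 0.097] mx [0.647 0.056 0.103] 119
b2 ztop 0.9885 c [ 0.4032 -0.0356  0.9885] mn [ 0.403 -0.036  0.988] mx [ 0.403 -0.036  0.988] 4
b3 ztop 0.9885 c [ 0.4032 -0.0356  0.9885] mn [ 0.403 -0.036  0.988] mx [ 0.403 -0.036  0.988] 3
timer ztop 0.9885 c [ 0.4032 -0.0356  0.9885] mn [ 0.403 -0.036  0.988] mx [ 0.403 -0.036  0.988] 5
petri ztop 0.9885 c [ 0.4032 -0.0356  0.9885] mn [ 0.403 -0.036  0.988] mx [ 0.403 -0.036  0.988] 3
flask ztop 0.9885 c [ 0.4032 -0.0356  0.9885] mn [ 0.403 -0.036  0.988] mx [ 0.403 -0.036  0.988] 6
shaft ztop 0.1054 c [ 0.5886 -0.1274  0.1015] mn [ 0.583 -0.134  0.1  ] mx [ 0.595 -0.12   0.105] 27
[ 0.40315225 -0.03557693  0.98848144] 375.33418648269884
```

```bash
python3 - <<'E'
from h import *
from scipy import ndimage
for n in ['top','scene']:
    p=np.load(n+'0.npz');W=world(p);ok=p['depth']>0
    W[~ok]=np.nan
    np.save(n+'W.npy',W)
W=np.load('topW.npy')
def rep(n,bx,zt,dz=0.005):
    l,t,r,b=bx;q=W[t:b+1,l:r+1].reshape(-1,3)
    s=q[np.abs(q[:,2]-zt)<dz]
    if len(s)==0: print(n,'none',np.nanmax(q[:,2]));return
    print(n,'zmax',np.nanmax(q[:,2]).round(4),'n',len(s),'mean',s.mean(0).round(4),'mid',((s.min(0)+s.max(0))/2).round(4),'ext',np.ptp(s,0).round(3))
    return s
rep('big',(170,147,200,177),.126)
rep('b3',(198,143,219,170),.102);rep('b1',(217,143,236,171),.102);rep('b2',(234,140,256,170),.102)
rep('shafttop',(280,160,302,187),.102)
rep('gearbox',(276,160,306,195),.064,.004)
rep('flasktop',(370,140,400,175),.126)
rep('timer',(350,213,395,255),.02);rep('petri',(247,222,283,258),.018)
rep('green',(215,215,245,240),.088);rep('green2',(105,200,145,230),.088)
s=rep('hub',(165,228,195,268),.036,.004)
s=rep('grip',(165,228,195,268),.064,.006)
q=W[225:270,165:198].reshape(-1,3);print(np.sort(q[:,2])[::-1][:0],np.histogram(q[:,2],bins=np.arange(0,.08,.004)))
# plate edge fit at z .012
m=np.abs(W[:,:,2]-.012)<.004
m[:120]=0;m[215:]=0;m[:,:140]=0;m[:,310:]=0
pts=W[m][:,:2].astype(np.float32);r=cv2.minAreaRect(pts);print('plate',r)
print(cv2.boxPoints(r))
E
```

```text
big zmax 0.1281 n 176 mean [0.6172 0.138  0.1242] mid [0.6169 0.1385 0.1246] ext [0.035 0.036 0.007]
b3 zmax 0.1047 n 141 mean [0.6286 0.0807 0.1004] mid [0.6278 0.0748 0.101 ] ext [0.03  0.049 0.007]
b1 zmax 0.1034 n 123 mean [0.6316 0.041  0.1002] mid [0.6321 0.0411 0.1003] ext [0.031 0.029 0.006]
b2 zmax 0.1048 n 119 mean [ 0.6416 -0.0075  0.1005] mid [ 0.6423 -0.0072  0.1009] ext [0.029 0.029 0.008]
shafttop zmax 0.1054 n 35 mean [ 0.5881 -0.127   0.1008] mid [ 0.5883 -0.1273  0.1015] ext [0.015 0.014 0.008]
gearbox zmax 0.1054 n 271 mean [ 0.5869 -0.1268  0.0638] mid [ 0.5881 -0.1264  0.0641] ext [0.058 0.056 0.008]
flasktop zmax 0.1284 n 128 mean [ 0.6409 -0.3558  0.1249] mid [ 0.6418 -0.356   0.1248] ext [0.03  0.029 0.007]
timer zmax 0.0234 n 449 mean [ 0.4524 -0.3466  0.0177] mid [ 0.4523 -0.3472  0.0192] ext [0.075 0.074 0.008]
petri zmax 0.0215 n 456 mean [ 0.4253 -0.0688  0.0171] mid [ 0.4249 -0.0682  0.0173] ext [0.062 0.06  0.008]
green zmax 0.0917 n 124 mean [0.452  0.0228 0.0864] mid [0.4517 0.0226 0.0874] ext [0.029 0.029 0.009]
green2 zmax 0.0909 n 131 mean [0.4792 0.2872 0.0863] mid [0.4794 0.288  0.087 ] ext [0.029 0.032 0.008]
hub zmax 0.063 n 121 mean [0.4211 0.1528 0.0356] mid [0.4061 0.1463 0.036 ] ext [0.064 0.049 0.007]
grip zmax 0.063 n 43 mean [0.378  0.1299 0.0605] mid [0.378  0.1293 0.0605] ext [0.017 0.017 0.005]
[] (array([440,  29,  55,   9,   7,   3,   7,  12,  71,  50,   5,   1,   2,
         2,  22,  26,   0,   0,   0]), array([0.   , 0.004, 0.008, 0.012, 0.016, 0.02 , 0.024, 0.028, 0.032,
       0.036, 0.04 , 0.044, 0.048, 0.052, 0.056, 0.06 , 0.064, 0.068,
       0.072, 0.076]))
plate ((0.6322144865989685, 0.026737868785858154), (0.1899896115064621, 0.41670429706573486), 7.938498020172119)
[[ 0.50935453  0.21997361]
 [ 0.56690556 -0.19273736]
 [ 0.75507444 -0.16649787]
 [ 0.6975234   0.2462131 ]]
```

```bash
python3 - <<'E'
from h import *
p=np.load('top0.npz')
c=p['color'][:,:,::-1]
cv2.imwrite('pics/mag.png',cv2.resize(c[125:275,140:310],None,fx=4,fy=4,interpolation=cv2.INTER_CUBIC))
E
```

```text
(no output)
```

View pics/mag.png

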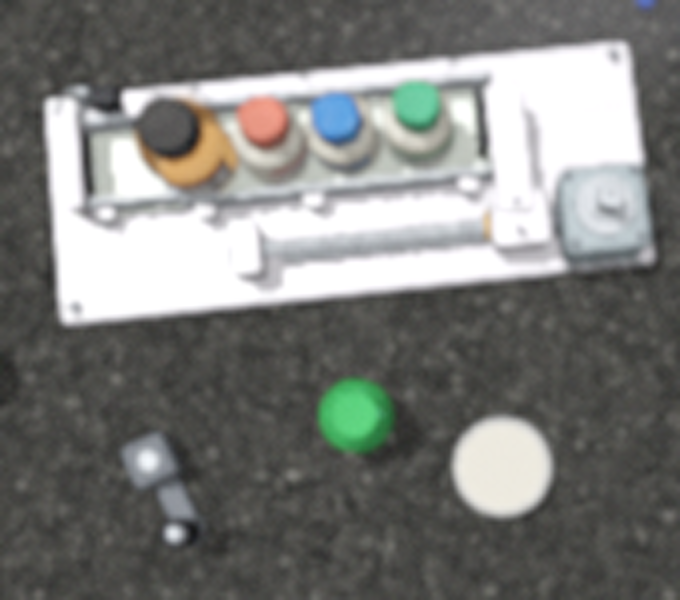

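```bash
cat >> h.py <<'E'
def ray(p,u,v,z):
    R=cv2.Rodrigues(np.array(p['rvec'],float))[0];t=np.array(p['tvec'],float).ravel();K=p['mtx']
    c=-R.T@t; d=R.T@np.array([(u-K[0,2])/K[0,0],(v-K[1,2])/K[1,1],1]); return c+d*(z-c[2])/d[2]
E
python3 - <<'E'
from h import *
p=np.load('top0.npz')
C=[(45,97,(75,187)),(630,42,(75,-203)),(655,262,(-75,-203)),(65,325,(-75,187))]
A=np.array([ray(p,140+x/4-.4,125+y/4-.4,.012)[:2] for x,y,_ in C]);B=np.array([b for *_,b in C])/1000
M,_=cv2.estimateAffinePartial2D(B,A);sc=np.hypot(M[0,0],M[1,0]);a=np.arctan2(M[1,0],M[0,0])
print(A,sc,np.degrees(a),M[:,2])
R=np.array([[np.cos(a),-np.sin(a)],[np.sin(a),np.cos(a)]])
o=A.mean(0)-R@B.mean(0);print('o',o)
for n,q in dict(shaft=(-45,-168),nest=(22,135),stop=(22,157)).items(): print(n,o+R@np.array(q)/1e3)
for n,q in dict(big=(.617,.138),red=(.6265,.081),blue=(.632,.041),grn=(.642,-.007),shaft=(.588,-.127)).items(): print(n,R.T@(np.array(q)-o)*1e3)
h=np.array([.378,.1295])
W=np.load('topW.npy');q=W[228:268,165:195].reshape(-1,3)
s=q[(abs(q[:,2]-.036)<.004)&(q[:,0]>.40)];print('hub',s.mean(0),s.min(0),s.max(0),len(s))
d=h-s.mean(0)[:2];print(np.hypot(*d),np.degrees(np.arctan2(d[1],d[0])))
E
```

```text
[[ 0.6589692   0.24022891]
 [ 0.71085959 -0.14840013]
 [ 0.56133411 -0.16726182]
 [ 0.5073068   0.21682352]] 1.001710174872175 7.828939504512684 [0.60852585 0.0432866 ]
o [0.6085277  0.04327305]
shaft [ 0.58683142 -0.12929076]
nest [0.61193348 0.18001149]
stop [0.60893673 0.20180644]
big [21.29665842 92.68994785]
red [22.94380012 34.92718368]
blue [22.94389666 -5.44917078]
grn [ 26.31232168 -54.36393045]
shaft [ -43.53026985 -165.88976785]
hub [0.42208805 0.15354096 0.03553368] [0.40520859 0.13723646 0.03234822] [0.43805956 0.17072835 0.03964721] 118
0.05021677170110516 -151.39662561709147
```

Call:
send_rows --deltas '[{"dp":[0.134,0.23,0],"rotation":[0,0,0.108]},{"dp":[0.268,0.46,0],"rotation":[0,0,0.216]},{"dp":[0.401,0.69,0],"rotation":[0,0,0.323]},{"dp":[0.535,0.92,0],"rotation":[0,0,0.431]}]' --fingers -1 --grip_force 60

```text
clock: 1.23
position: [0.2963, -0.4148, 0.2503]
ee_rot: [0.0, 0.95, 0.311, 0.0]
contact_force: [0.3, -0.2, -0.3]
width: 0.0853
```

Call:
send_rows --deltas '[{"dp":[0.134,0.23,0],"rotation":[0,0,0.108]},{"dp":[0.268,0.46,0],"rotation":[0,0,0.216]},{"dp":[0.401,0.69,0],"rotation":[0,0,0.323]},{"dp":[0.535,0.92,0],"rotation":[0,0,0.431]}]'

```text
clock: 1.57
position: [0.3607, -0.3041, 0.2505]
ee_rot: [0.0, 0.911, 0.411, 0.0]
contact_force: [1.7, -0.2, 1.1]
width: 0.0852
```

Call:
send_rows --deltas '[{"dp":[0.134,0.23,0],"rotation":[0,0,0.108]},{"dp":[0.268,0.46,0],"rotation":[0,0,0.216]},{"dp":[0.401,0.69,0],"rotation":[0,0,0.323]},{"dp":[0.535,0.92,0],"rotation":[0,0,0.431]}]'

```text
clock: 1.9
position: [0.4249, -0.1936, 0.2506]
ee_rot: [0.0, 0.862, 0.507, 0.0]
contact_force: [0.1, -0.2, -0.1]
width: 0.0851
```

```bash
python3 - <<'E'
from h import *
s=monitor.get_state();print(s['clock'],s['position'],s['ee_rot'],s['qpos'],s['contact_force'])
p=snap('wrist','w1');np.savez('w1.npz',**{k:p[k] for k in ['color','depth','mtx','rvec','tvec']})
E
```

```text
1.9 [ 0.42487714 -0.19363266  0.25057912] [3.47325994e-04 8.61850533e-01 5.07162213e-01 1.63139400e-04] [-5.76788602e-01  1.11400450e-01  1.71911778e+00 -1.82684803e-05
  1.31030716e+00 -6.97655074e-02] [ 0.118707   -0.16164025 -0.13997677]
```

View pics/w1.png

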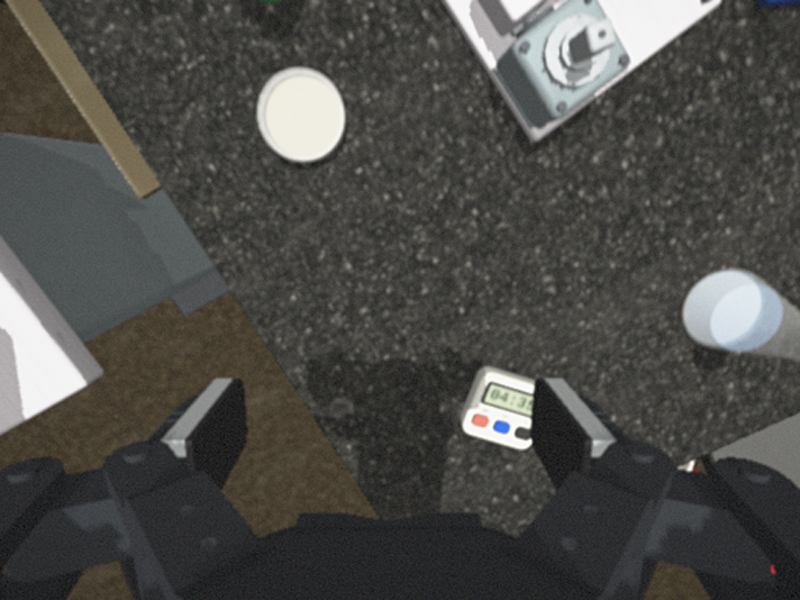

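```bash
python3 - <<'E'
from h import *
p=np.load('w1.npz')
c=p['color'][:,:,::-1]
cv2.imwrite('pics/sh1.png',cv2.resize(c[0:100,290:420],None,fx=6,fy=6,interpolation=cv2.INTER_CUBIC))
E
```

```text
(no output)
```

View pics/sh1.png

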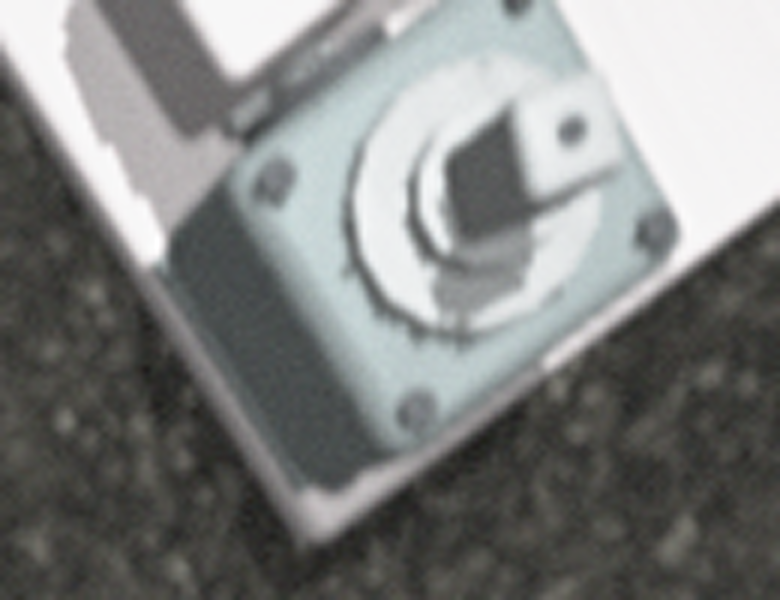

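Call:
send_rows --deltas '[{"dp":[0.134,0.23,0],"rotation":[0,0,0.108]},{"dp":[0.268,0.46,0],"rotation":[0,0,0.216]},{"dp":[0.401,0.69,0],"rotation":[0,0,0.323]},{"dp":[0.535,0.92,0],"rotation":[0,0,0.431]}]'

```text
clock: 2.28
position: [0.489, -0.0835, 0.2505]
ee_rot: [0.0, 0.802, 0.597, 0.0]
contact_force: [-0.4, -0.5, -0.2]
width: 0.0855
```

Call:
send_rows --deltas '[{"dp":[0.134,0.23,0],"rotation":[0,0,0.108]},{"dp":[0.268,0.46,0],"rotation":[0,0,0.216]},{"dp":[0.401,0.69,0],"rotation":[0,0,0.323]},{"dp":[0.535,0.92,0],"rotation":[0,0,0.431]}]'

```text
clock: 2.62
position: [0.5533, 0.0271, 0.2504]
ee_rot: [0.0, 0.733, 0.68, 0.0]
contact_force: [0.7, -0.5, -0.7]
width: 0.0854
```

Call:
send_rows --deltas '[{"dp":[0.134,0.23,0],"rotation":[0,0,0.108]},{"dp":[0.268,0.46,0],"rotation":[0,0,0.216]},{"dp":[0.401,0.69,0],"rotation":[0,0,0.323]},{"dp":[0.535,0.92,0],"rotation":[0,0,0.431]}]'

```text
clock: 2.95
position: [0.6176, 0.1374, 0.2503]
ee_rot: [0.0, 0.656, 0.755, -0.0]
contact_force: [0.5, -0.3, -1.0]
width: 0.0853
```

```bash
python3 - <<'E'
from h import *
s=monitor.get_state();print(s['clock'],s['position'],s['ee_rot'],s['qpos'],s['contact_force'])
p=snap('wrist','w2');np.savez('w2.npz',**{k:p[k] for k in ['color','depth','mtx','rvec','tvec']})
E
```

```text
2.95 [0.61757129 0.137425   0.25029578] [ 9.24073695e-05  6.56079347e-01  7.54691912e-01 -9.92913585e-06] [ 1.09125519e-01  3.63101286e-01  1.37491886e+00 -1.51314657e-04
  1.40346165e+00 -3.04217770e-02] [ 0.54083633 -0.28674124 -1.04175883]
```

View pics/w2.png

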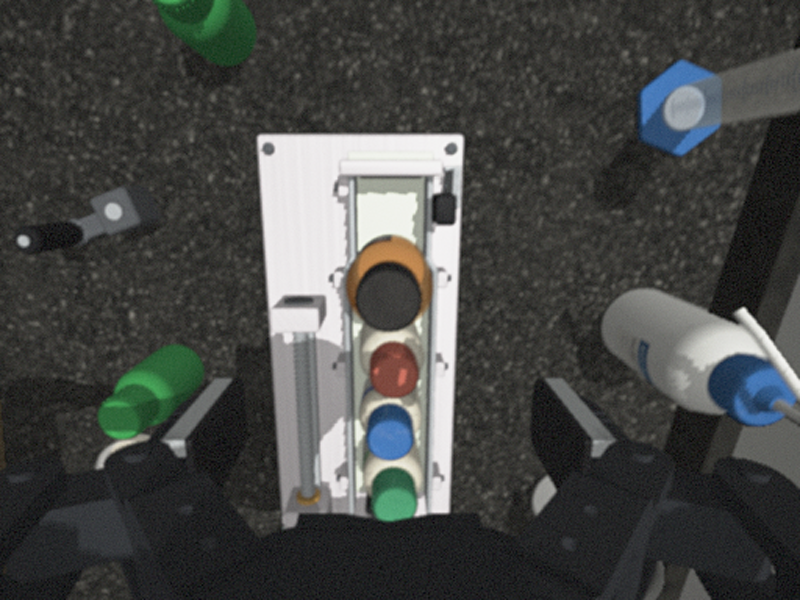

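```bash
python3 - <<'E'
from h import *
p=np.load('w2.npz');W=world(p);W[p['depth']<=0]=np.nan
q=W[150:230,210:290].reshape(-1,3)
s=q[q[:,2]>.120];print('cap',s.mean(0),((s.min(0)+s.max(0))/2),np.ptp(s,0))
q=W[100:170,40:120].reshape(-1,3);s=q[(abs(q[:,2]-.036)<.004)];print('hub',s.mean(0),((s.min(0)+s.max(0))/2),np.ptp(s,0))
q=W[135:170,0:40].reshape(-1,3);s=q[(abs(q[:,2]-.062)<.006)];print('grip',s.mean(0),((s.min(0)+s.max(0))/2),np.ptp(s,0))
# shaft from w1
p=np.load('w1.npz');W=world(p);W[p['depth']<=0]=np.nan
q=W[0:60,355:410].reshape(-1,3);s=q[q[:,2]>.098];print('shaft',s.mean(0),((s.min(0)+s.max(0))/2),np.ptp(s,0),len(s))
s2=q[abs(q[:,2]-.076)<.003];print('shoulder',s2.mean(0),((s2.min(0)+s2.max(0))/2),np.ptp(s2,0),len(s2))
# shaft dot at crop(572,130), top face z .102 ; top face edges crop
print('dot',ray(p,290+572/6-.4,130/6-.4,.102))
E
```

```text
cap [0.61751713 0.14069828 0.12446972] [0.61755652 0.14004332 0.12358951] [0.03616011 0.03630523 0.00690561]
hub [0.42176235 0.15433445 0.03569639] [0.4121347  0.14873599 0.03551889] [0.05633512 0.04660527 0.0070106 ]
grip [0.38042135 0.13222893 0.06079787] [0.3790588  0.13151625 0.06004133] [0.01775815 0.01803911 0.00794057]
shaft [ 0.58731641 -0.12619843  0.10121321] [ 0.58789807 -0.12632204  0.101026  ] [0.01506149 0.01464321 0.00582473] 343
shoulder [ 0.58343103 -0.12678285  0.07565979] [ 0.58606527 -0.12635933  0.07599958] [0.0186484  0.02224565 0.00573283] 251
dot [ 0.5885173  -0.12539201  0.102     ]
```

Call:
send_rows --deltas '[{"dp":[0,0.017,-0.25],"rotation":[0,0,0]},{"dp":[0,0.017,-0.5],"rotation":[0,0,0]},{"dp":[0,0.017,-0.75],"rotation":[0,0,0]},{"dp":[0,0.017,-0.9],"rotation":[0,0,0]},{"dp":[0,0.017,-1.0],"rotation":[0,0,0]}]'

```text
clock: 3.42
position: [0.6153, 0.1377, 0.1273]
ee_rot: [-0.002, 0.657, 0.754, -0.002]
contact_force: [-0.6, -0.1, -0.1]
width: 0.0853
```

Call:
send_rows --deltas '[{"dp":[0,0,-0.07],"rotation":[0,0,0]},{"dp":[0,0,-0.14],"rotation":[0,0,0]}]'

```text
clock: 3.58
position: [0.617, 0.1379, 0.1129]
ee_rot: [0.0, 0.657, 0.754, -0.0]
contact_force: [-0.4, -0.0, 0.2]
width: 0.0854
```

Call:
send_rows --deltas '[{"dp":[0,0,0],"rotation":[0,0,0]},{"dp":[0,0,0],"rotation":[0,0,0]},{"dp":[0,0,0],"rotation":[0,0,0]},{"dp":[0,0,0],"rotation":[0,0,0]},{"dp":[0,0,0],"rotation":[0,0,0]},{"dp":[0,0,0],"rotation":[0,0,0]},{"dp":[0,0,0],"rotation":[0,0,0]},{"dp":[0,0,0],"rotation":[0,0,0]}]' --fingers 1 --grip_force 50

```text
clock: 4.25
position: [0.6179, 0.1384, 0.1167]
ee_rot: [0.001, 0.657, 0.754, 0.002]
contact_force: [-2.6, -0.2, 9.7]
width: 0.0364
```

Call:
send_rows --deltas '[{"dp":[0,0,0.08],"rotation":[0,0,0]},{"dp":[0,0,0.2],"rotation":[0,0,0]},{"dp":[0,0,0.4],"rotation":[0,0,0]},{"dp":[0,0,0.6],"rotation":[0,0,0]},{"dp":[0,0,0.8],"rotation":[0,0,0]},{"dp":[0,0,1],"rotation":[0,0,0]}]'

```text
clock: 4.75
position: [0.6165, 0.1381, 0.2349]
ee_rot: [-0.0, 0.657, 0.754, -0.0]
contact_force: [0.8, -0.0, -2.2]
width: 0.0345
```

```bash
python3 - <<'E'
from h import *
s=monitor.get_state();print(s['clock'],s['position'],s['ee_rot'],s['contact_force'],s['width'])
p=snap('scene','s2')
p=snap('wrist','w3');np.savez('w3.npz',**{k:p[k] for k in ['color','depth','mtx','rvec','tvec']})
E
```

```text
4.75 [0.6165031  0.13812874 0.23491305] [-1.09444062e-04  6.57074786e-01  7.53825383e-01 -7.43286819e-05] [ 0.75652779 -0.01345269 -2.16286794] 0.0344820208387513
```

View pics/w3.png

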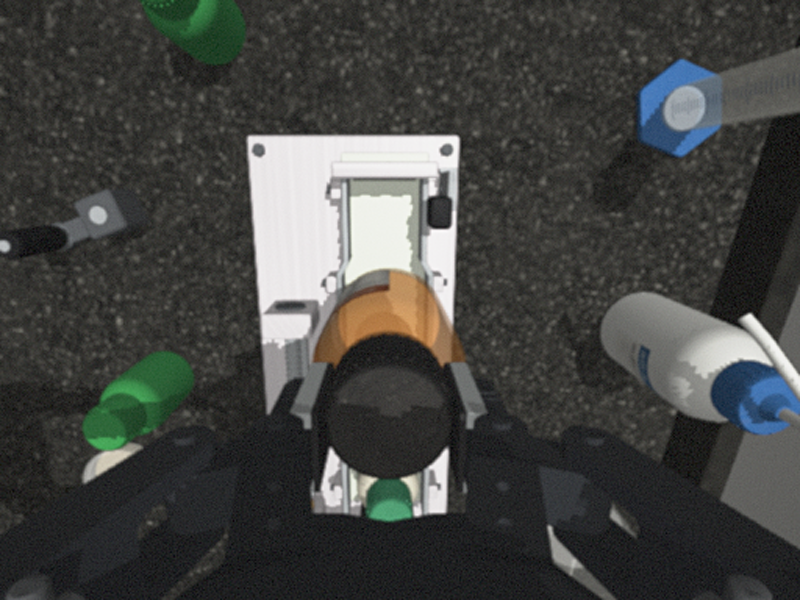

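View pics/s2.png

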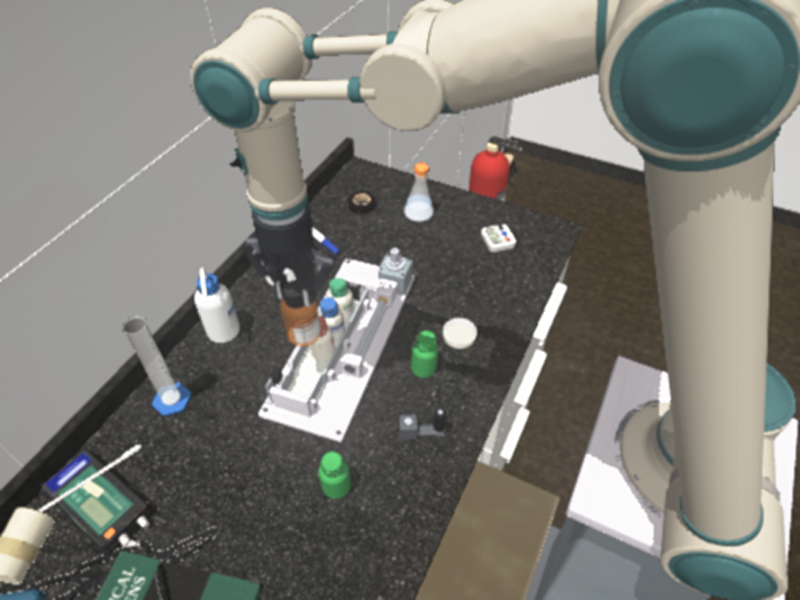

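Call:
send_rows --deltas '[{"dp":[0,0.12,0],"rotation":[0,0,0]},{"dp":[0,0.36,0],"rotation":[0,0,0]},{"dp":[0,0.6,0],"rotation":[0,0,0]},{"dp":[0,0.84,0],"rotation":[0,0,0]},{"dp":[-0.05,1,0],"rotation":[0,0,0]}]'

```text
clock: 5.27
position: [0.6104, 0.2614, 0.2309]
ee_rot: [-0.001, 0.657, 0.754, -0.0]
contact_force: [0.3, -0.4, -2.9]
width: 0.0345
```

Call:
send_rows --deltas '[{"dp":[0,0.24,0],"rotation":[0,0,0]},{"dp":[0,0.48,-0.15],"rotation":[0,0,0]},{"dp":[0,0.6,-0.35],"rotation":[0,0,0]},{"dp":[0,0.65,-0.6],"rotation":[0,0,0]},{"dp":[0,0.65,-0.8],"rotation":[0,0,0]},{"dp":[0,0.65,-0.95],"rotation":[0,0,0]},{"dp":[0,0.65,-1],"rotation":[0,0,0]},{"dp":[0,0.65,-1],"rotation":[0,0,0]}]'

```text
clock: 5.93
position: [0.6084, 0.336, 0.1095]
ee_rot: [-0.002, 0.657, 0.754, -0.003]
contact_force: [-0.9, -0.3, -2.4]
width: 0.0344
```

```bash
python3 - <<'E'
from h import *
s=monitor.get_state();print(s['clock'],s['position'],s['contact_force'],s['width'])
p=snap('scene','s3');W=world(p)
b=models.find_in('big_bottle',p)[0];print(b)
l,t,r,bt=[int(x) for x in b['box']]
for v in range(bt-6,bt+5): print(v,W[v,(l+r)//2].round(4),p['color'][v,(l+r)//2])
E
```

```text
5.9333 [0.60840515 0.33595747 0.10948971] [-0.87073015 -0.3174803  -2.4097797 ] 0.03443273793179563
{'box': [143.9, 282.1, 170.0, 313.8], 'score': 0.79}
307 [0.5926 0.3578 0.0451] [136 134 131]
308 [0.5937 0.358  0.0393] [154 152 149]
309 [0.5946 0.3585 0.034 ] [168 165 161]
310 [0.5958 0.3587 0.028 ] [175 172 169]
311 [0.5958 0.3598 0.0248] [177 172 165]
312 [0.5967 0.3602 0.0194] [158 144 130]
313 [0.5983 0.3602 0.0123] [111  89  71]
314 [0.6005 0.3599 0.0039] [72 63 56]
315 [ 0.6012  0.3605 -0.0011] [69 68 65]
316 [5.99e-01 3.63e-01 5.00e-04] [60 59 57]
317 [ 0.5989  0.3641 -0.0027] [62 62 58]
```

View pics/s3.png

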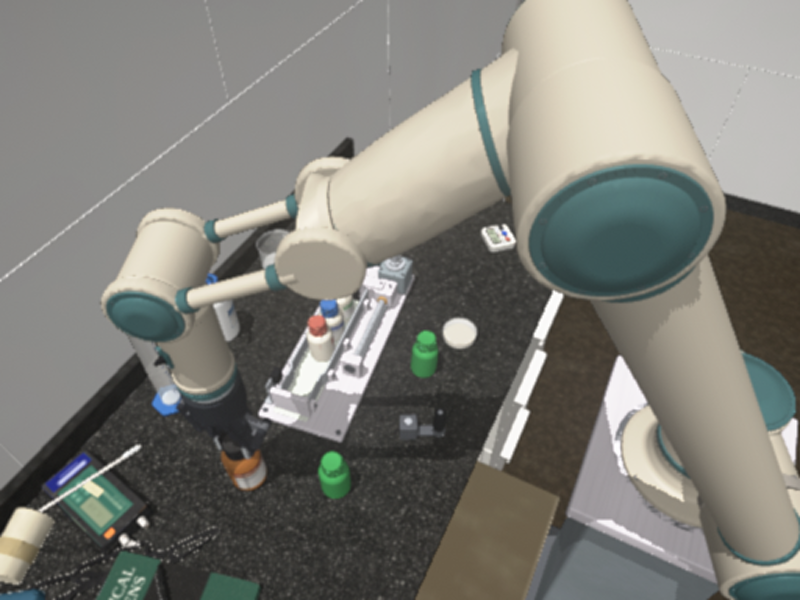

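Call:
send_rows --deltas '[{"dp":[0,0,-0.03],"rotation":[0,0,0]},{"dp":[0,0,-0.06],"rotation":[0,0,0]},{"dp":[0,0,-0.06],"rotation":[0,0,0]}]'

```text
clock: 6.28
position: [0.611, 0.3361, 0.1067]
ee_rot: [0.0, 0.657, 0.754, 0.0]
contact_force: [-0.4, -0.8, -2.7]
width: 0.0346
```

Call:
send_rows --deltas '[{"dp":[0,0,-0.02],"rotation":[0,0,0]},{"dp":[0,0,-0.02],"rotation":[0,0,0]}]'

```text
clock: 6.45
position: [0.6113, 0.3362, 0.1044]
ee_rot: [0.0, 0.657, 0.754, 0.001]
contact_force: [0.5, -0.0, -2.2]
width: 0.0345
```

Call:
send_rows --deltas '[{"dp":[0,0,-0.02],"rotation":[0,0,0]},{"dp":[0,0,-0.02],"rotation":[0,0,0]}]'

```text
clock: 6.62
position: [0.6113, 0.3364, 0.1042]
ee_rot: [0.0, 0.657, 0.754, 0.001]
contact_force: [-2.1, -1.2, 7.1]
width: 0.0348
```

Call:
send_rows --deltas '[{"dp":[0,0,0.01],"rotation":[0,0,0]},{"dp":[0,0,0.01],"rotation":[0,0,0]},{"dp":[0,0,0.01],"rotation":[0,0,0]},{"dp":[0,0,0.01],"rotation":[0,0,0]},{"dp":[0,0,0.01],"rotation":[0,0,0]},{"dp":[0,0,0.01],"rotation":[0,0,0]}]' --fingers -1

```text
clock: 7.12
position: [0.6109, 0.3361, 0.1025]
ee_rot: [-0.0, 0.657, 0.754, -0.0]
contact_force: [0.4, 0.2, 0.1]
width: 0.0855
```

Call:
send_rows --deltas '[{"dp":[0,0,0.2],"rotation":[0,0,0]},{"dp":[0,0,0.5],"rotation":[0,0,0]},{"dp":[0,0,0.8],"rotation":[0,0,0]},{"dp":[0,0,1],"rotation":[0,0,0]}]'

```text
clock: 7.45
position: [0.6119, 0.3366, 0.2261]
ee_rot: [0.001, 0.657, 0.754, 0.002]
contact_force: [0.2, -0.3, 0.8]
width: 0.0852
```

```bash
python3 - <<'E'
from h import *
s=monitor.get_state();print(s['clock'],s['position'],s['ee_rot'],s['qpos'],s['contact_force'],s['width'])
p=snap('wrist','w4');np.savez('w4.npz',**{k:p[k] for k in ['color','depth','mtx','rvec','tvec']})
E
```

```text
7.45 [0.61186319 0.33657033 0.22614948] [0.00088994 0.65703728 0.75385546 0.00177949] [ 4.03381369e-01  4.73336681e-01  1.25475625e+00 -5.32415737e-05
  1.40952083e+00  2.66360788e-01] [ 0.19533829 -0.34898184  0.77216103] 0.08518104855799144
```

View pics/w4.png

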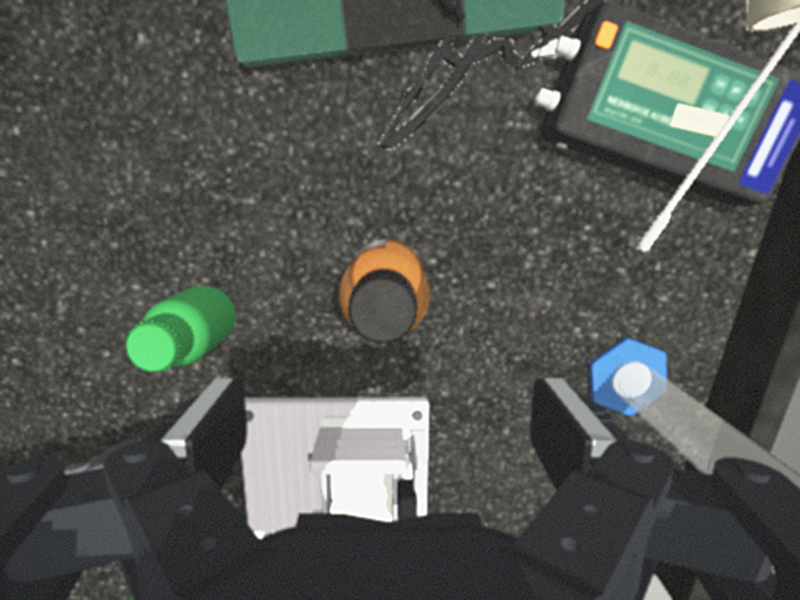

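```bash
python3 - <<'E'
from h import *
p=np.load('w1.npz')
# corners guess of shaft top face in crop coordinates
C=[(515,100),(600,76),(622,162),(532,195)]
A=np.array([ray(p,290+x/6-.4,y/6-.4,.102)[:2] for x,y in C]);print(A.round(4),A.mean(0))
for i in range(4):
    d=A[(i+1)%4]-A[i];print(np.hypot(*d).round(4),(np.degrees(np.arctan2(d[1],d[0]))%90).round(1))
W=world(p)
# project shaft points
q=W[0:60,355:410].reshape(-1,3);s=q[(q[:,2]>.100)&(q[:,2]<.104)][:,:2].astype(np.float32);print(cv2.minAreaRect(s))
p=np.load('w2.npz');c=p['color'][:,:,::-1]
cv2.imwrite('pics/cr.png',cv2.resize(c[105:175,0:110],None,fx=7,fy=7,interpolation=cv2.INTER_CUBIC))
W=world(p)
q=W[105:165,45:110].reshape(-1,3);s=q[(q[:,2]>.033)&(q[:,2]<.039)][:,:2].astype(np.float32);print(cv2.minAreaRect(s),len(s))
E
```

```text
[[ 0.5832 -0.1184]
 [ 0.5942 -0.1212]
 [ 0.5929 -0.1322]
 [ 0.5808 -0.1301]] [ 0.58779639 -0.12547754]
0.0113 75.5
0.0111 83.2
0.0123 80.0
0.012 78.2
((0.5881089568138123, -0.12627199292182922), (0.013803246431052685, 0.01430298388004303), 81.98623657226562)
((0.42278334498405457, 0.15535715222358704), (0.02783624455332756, 0.027909759432077408), 28.214738845825195) 641
```

View pics/cr.png

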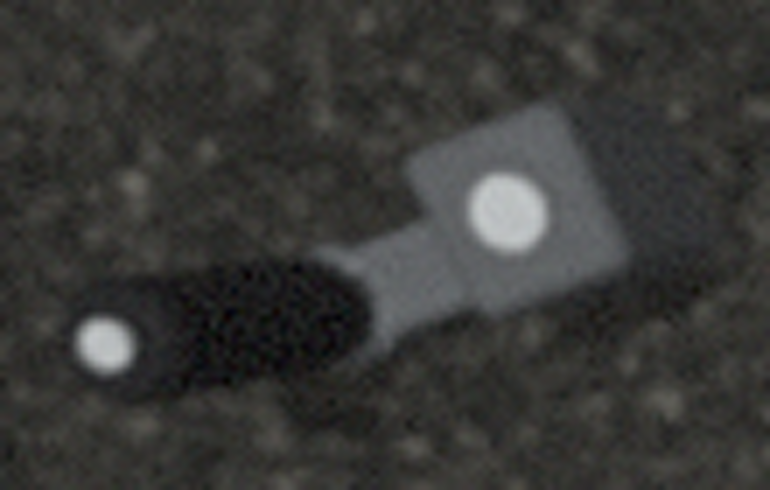

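Call:
send_rows --deltas '[{"dp":[-0.196,-0.19,0],"rotation":[0,0,-0.2]},{"dp":[-0.393,-0.378,0],"rotation":[0,0,-0.4]},{"dp":[-0.589,-0.567,0],"rotation":[0,0,-0.6]},{"dp":[-0.785,-0.756,0],"rotation":[0,0,-0.809]}]'

```text
clock: 7.83
position: [0.5154, 0.2445, 0.2221]
ee_rot: [0.0, 0.796, 0.605, -0.0]
contact_force: [0.3, -0.4, 0.9]
width: 0.0858
```

Call:
send_rows --deltas '[{"dp":[-0.196,-0.19,0],"rotation":[0,0,-0.2]},{"dp":[-0.393,-0.378,0],"rotation":[0,0,-0.4]},{"dp":[-0.589,-0.567,0],"rotation":[0,0,-0.6]},{"dp":[-0.785,-0.756,0],"rotation":[0,0,-0.809]}]'

```text
clock: 8.17
position: [0.4211, 0.1538, 0.2224]
ee_rot: [0.0, 0.902, 0.432, -0.0]
contact_force: [0.3, -0.1, -0.2]
width: 0.0853
```

Call:
send_rows --deltas '[{"dp":[0,0,-0.1],"rotation":[0,0,-0.2]},{"dp":[0,0,-0.25],"rotation":[0,0,-0.4]},{"dp":[0,0,-0.4],"rotation":[0,0,-0.6]},{"dp":[0,0,-0.5],"rotation":[0,0,-0.809]},{"dp":[0,0,-0.5],"rotation":[0,0,-0.809]}]'

```text
clock: 8.58
position: [0.4205, 0.1542, 0.1604]
ee_rot: [-0.0, 0.97, 0.244, -0.003]
contact_force: [-0.1, 0.3, -0.3]
width: 0.0856
```

```bash
python3 - <<'E'
from h import *
s=monitor.get_state();print(s['clock'],s['position'],s['ee_rot'],s['qpos'],s['contact_force'],s['width'])
p=snap('wrist','w5')
E
```

```text
8.5833 [0.42045856 0.15419975 0.16042758] [-7.92392767e-05  9.69843217e-01  2.43715304e-01 -2.64192487e-03] [ 1.96002289e-01  1.62294689e-01  1.90091969e+00 -1.20885375e-04
  1.08366343e+00  1.27446406e+00] [-0.07947647  0.28813271 -0.25965687] 0.08561918936298987
```

View pics/w5.png

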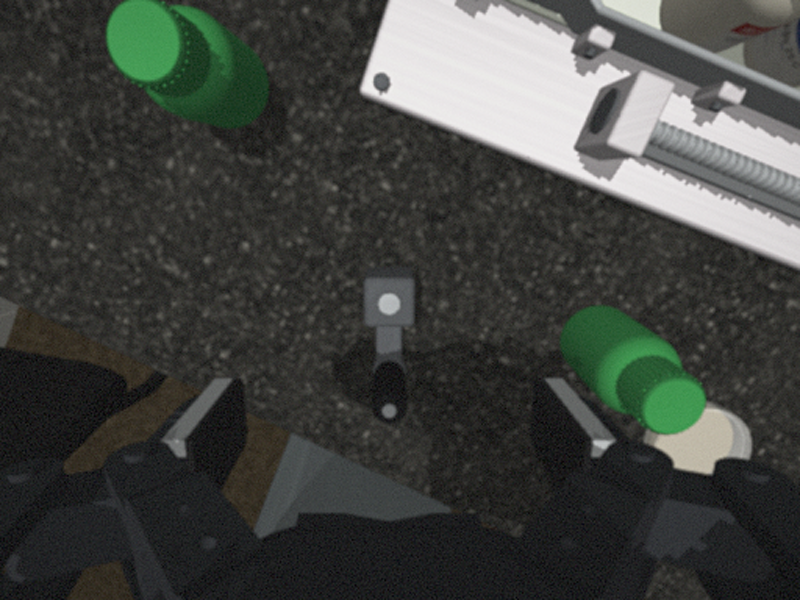

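Call:
send_rows --deltas '[{"dp":[0,0,-0.25],"rotation":[0,0,0]},{"dp":[0,0,-0.5],"rotation":[0,0,0]},{"dp":[0,0,-0.75],"rotation":[0,0,0]},{"dp":[0,0,-0.9],"rotation":[0,0,0]},{"dp":[0,0,-1],"rotation":[0,0,0]}]'

```text
clock: 9.05
position: [0.4222, 0.1547, 0.0416]
ee_rot: [0.0, 0.969, 0.246, -0.001]
contact_force: [-0.6, 0.4, -0.4]
width: 0.0856
```

Call:
send_rows --deltas '[{"dp":[0,0,-0.07],"rotation":[0,0,0]},{"dp":[0,0,-0.128],"rotation":[0,0,0]},{"dp":[0,0,-0.128],"rotation":[0,0,0]}]'

```text
clock: 9.3
position: [0.4227, 0.1548, 0.0269]
ee_rot: [0.0, 0.969, 0.245, -0.0]
contact_force: [-0.6, 0.1, 0.0]
width: 0.0855
```

Call:
send_rows --deltas '[{"dp":[0,0,0],"rotation":[0,0,0]},{"dp":[0,0,0],"rotation":[0,0,0]},{"dp":[0,0,0],"rotation":[0,0,0]},{"dp":[0,0,0],"rotation":[0,0,0]},{"dp":[0,0,0],"rotation":[0,0,0]},{"dp":[0,0,0],"rotation":[0,0,0]},{"dp":[0,0,0],"rotation":[0,0,0]},{"dp":[0,0,0],"rotation":[0,0,0]}]' --fingers 1 --grip_force 60

```text
clock: 9.97
position: [0.423, 0.1549, 0.0281]
ee_rot: [-0.0, 0.97, 0.245, 0.001]
contact_force: [-0.9, 0.4, 6.0]
width: 0.0273
```

```bash
python3 - <<'E'
from h import *
s=monitor.get_state();print(s['clock'],s['position'],s['ee_rot'],s['qpos'],s['contact_force'],s['width'])
p=snap('wrist','w6')
E
```

```text
9.9667 [0.42301995 0.15492819 0.02811611] [-8.76720277e-06  9.69625022e-01  2.44595105e-01  7.43107648e-04] [1.96331747e-01 3.43271902e-01 2.07717814e+00 1.40997017e-04
 7.19659203e-01 1.27281779e+00] [-0.94338042  0.431495    6.02332448] 0.02731658586701938
```

View pics/w6.png

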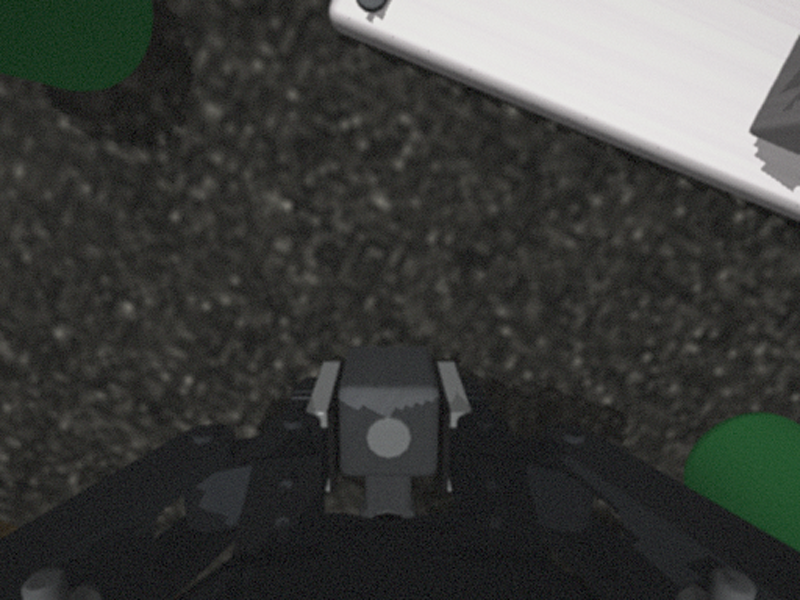

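Call:
send_rows --deltas '[{"dp":[0,0,0.1],"rotation":[0,0,0]},{"dp":[0,0,0.3],"rotation":[0,0,0]},{"dp":[0,0,0.55],"rotation":[0,0,0]},{"dp":[0,0,0.8],"rotation":[0,0,0]},{"dp":[0,0,1],"rotation":[0,0,0]}]'

```text
clock: 10.43
position: [0.4225, 0.1547, 0.1491]
ee_rot: [0.0, 0.97, 0.245, 0.0]
contact_force: [0.7, 0.1, -2.8]
width: 0.0271
```

```bash
python3 - <<'E'
from h import *
s=monitor.get_state();print(s['clock'],s['position'],s['ee_rot'],s['contact_force'],s['width'])
p=snap('wrist','w7');np.savez('w7.npz',**{k:p[k] for k in ['color','depth','mtx','rvec','tvec']})
print(ray(p,388/1.5625-.3,438/1.5625-.3,s['position'][2]+.008))
E
```

```text
10.4333 [0.42251123 0.1547197  0.14906974] [8.52185191e-05 9.69598785e-01 2.44699748e-01 4.70504728e-04] [ 0.74352644  0.10720935 -2.78050649] 0.027139896896152333
[0.42130183 0.1542713  0.15706974]
```

View pics/w7.png

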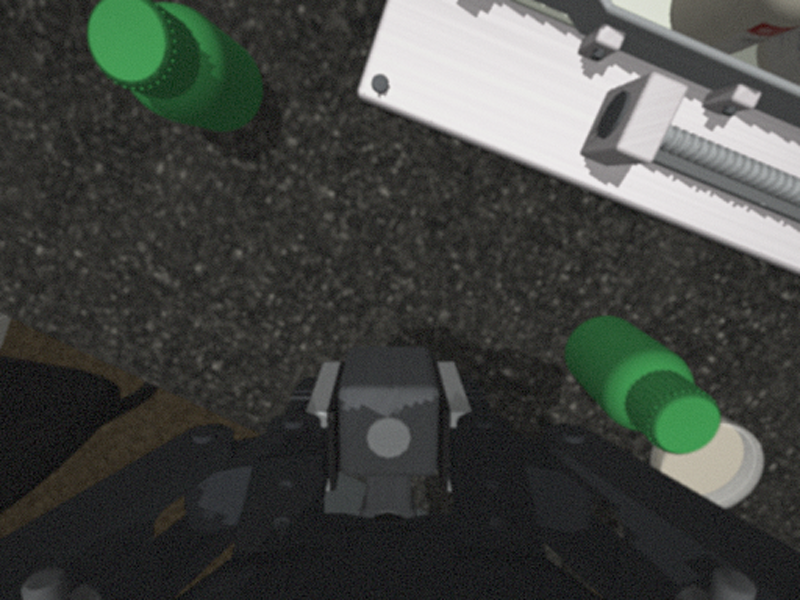

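Call:
send_rows --deltas '[{"dp":[0.076,-0.2,0.15],"rotation":[0,0,0.11]},{"dp":[0.152,-0.4,0.3],"rotation":[0,0,0.22]},{"dp":[0.228,-0.6,0.4],"rotation":[0,0,0.33]},{"dp":[0.305,-0.79,0.44],"rotation":[0,0,0.445]}]'

```text
clock: 10.82
position: [0.4599, 0.0589, 0.2015]
ee_rot: [0.001, 0.936, 0.352, 0.001]
contact_force: [0.1, 0.8, -1.8]
width: 0.0269
```

Call:
send_rows --deltas '[{"dp":[0.076,-0.2,0],"rotation":[0,0,0.11]},{"dp":[0.152,-0.4,0],"rotation":[0,0,0.22]},{"dp":[0.228,-0.6,0],"rotation":[0,0,0.33]},{"dp":[0.305,-0.79,0],"rotation":[0,0,0.445]}]'

```text
clock: 11.15
position: [0.4953, -0.0361, 0.1993]
ee_rot: [-0.0, 0.891, 0.454, -0.001]
contact_force: [0.8, 0.3, -2.0]
width: 0.0272
```

Call:
send_rows --deltas '[{"dp":[0.076,-0.2,0],"rotation":[0,0,0.11]},{"dp":[0.152,-0.4,0],"rotation":[0,0,0.22]},{"dp":[0.228,-0.6,0],"rotation":[0,0,0.33]},{"dp":[0.305,-0.79,0],"rotation":[0,0,0.445]}]'

```text
clock: 11.48
position: [0.532, -0.1308, 0.1991]
ee_rot: [-0.001, 0.835, 0.55, -0.001]
contact_force: [-0.1, 0.5, -2.0]
width: 0.0269
```

Call:
send_rows --deltas '[{"dp":[0.076,-0.2,0],"rotation":[0,0,0.11]},{"dp":[0.152,-0.4,0],"rotation":[0,0,0.22]},{"dp":[0.228,-0.6,0],"rotation":[0,0,0.33]},{"dp":[0.305,-0.79,0],"rotation":[0,0,0.445]},{"dp":[0.305,-0.79,0],"rotation":[0,0,0.445]},{"dp":[0.305,-0.79,0],"rotation":[0,0,0.445]}]'

```text
clock: 11.98
position: [0.5686, -0.2254, 0.1986]
ee_rot: [-0.001, 0.771, 0.637, -0.0]
contact_force: [-0.6, 0.7, -2.5]
width: 0.0269
```

```bash
python3 - <<'E'
from h import *
s=monitor.get_state();print(s['clock'],s['position'],s['ee_rot'],s['qpos'],s['contact_force'],s['width'])
p=snap('wrist','w8');np.savez('w8.npz',**{k:p[k] for k in ['color','depth','mtx','rvec','tvec']},pos=s['position'],rot=s['ee_rot'])
E
```

```text
11.9833 [ 0.56862339 -0.22543505  0.1986116 ] [-1.09951820e-03  7.70601728e-01  6.37315953e-01 -3.78783456e-04] [-4.91226581e-01  3.63169828e-01  1.50547271e+00  1.38004089e-04
  1.27527224e+00 -3.02492075e-01] [-0.63878585  0.6988992  -2.54963244] 0.026858099618481266
```

View pics/w8.png

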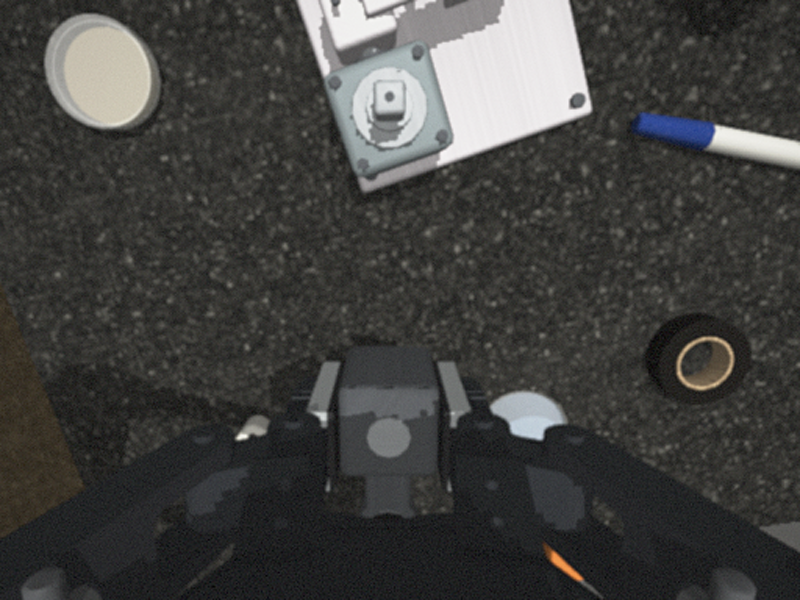

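```bash
python3 - <<'E'
from h import *
p=np.load('w8.npz')
c=p['color'][:,:,::-1]
cv2.imwrite('pics/sh2.png',cv2.resize(c[25:115,200:300],None,fx=8,fy=6.66,interpolation=cv2.INTER_CUBIC) if 0 else cv2.resize(c[35:105,210:290],None,fx=8,fy=8,interpolation=cv2.INTER_CUBIC))
W=world(p)
q=W[35:105,210:290].reshape(-1,3);s=q[(q[:,2]>.099)&(q[:,2]<.105)][:,:2].astype(np.float32);print(cv2.minAreaRect(s),s.mean(0),len(s))
print('dot hub',ray(p,388.5/1.5625-.3,438/1.5625-.3,p['pos'][2]+.008),p['pos'])
E
```

```text
((0.5883740782737732, -0.1265573352575302), (0.013930916786193848, 0.013635926879942417), 78.80122375488281) [ 0.5882578  -0.12662531] 455
dot hub [ 0.5691104  -0.22704227  0.2066116 ] [ 0.56862339 -0.22543505  0.1986116 ]
```

View pics/sh2.png

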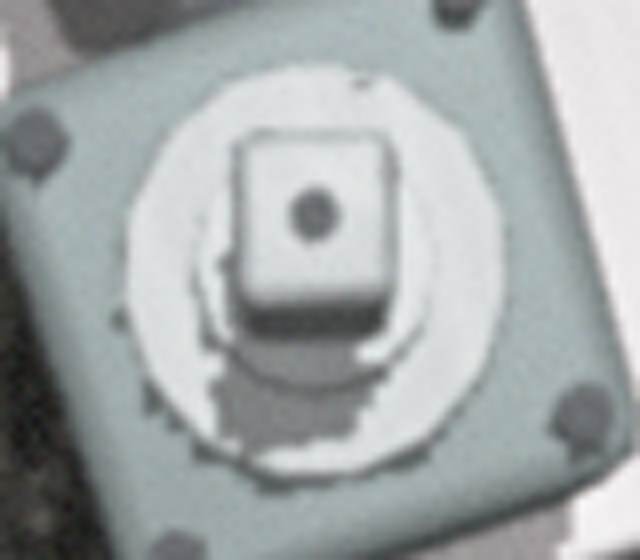

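```bash
python3 - <<'E'
from h import *
p=np.load('w8.npz');pos=p['pos']
h=ray(p,388.7/1.5625-.2,438/1.5625-.2,pos[2]+.008)
s=ray(p,210+315/8-.44,35+213/8-.44,.102)
print(h,s,(s-h)[:2], 'to go for TCP directly',(s-pos)[:2], 'depth est',(np.array([.5883,-.1266])-pos[:2]))
a=np.radians(79.2);R=np.array([[np.cos(a),np.sin(a)],[np.sin(a),-np.cos(a)]])
print('tool frame',R.T@(s-h)[:2],R.T@(s-pos)[:2],R.T@(np.array([.5883,-.1266])-pos[:2]),R.T@(h-pos)[:2])
E
```

```text
[ 0.56919659 -0.22710666  0.2066116 ] [ 0.58834574 -0.12628406  0.102     ] [0.01914916 0.1008226 ] to go for TCP directly [0.01972235 0.09915099] depth est [0.01967661 0.09883505]
tool frame [ 1.02624949e-01 -8.22980004e-05] [0.10109035 0.00079397] [0.10077144 0.00080824] [-0.0015346   0.00087627]
```

Call:
send_rows --deltas '[{"dp":[0.04,0.21,0],"rotation":[0,0,0]},{"dp":[0.08,0.42,0],"rotation":[0,0,0]},{"dp":[0.12,0.63,-0.1],"rotation":[0,0,0]},{"dp":[0.16,0.837,-0.25],"rotation":[0,0,0]},{"dp":[0.16,0.837,-0.4],"rotation":[0,0,0]},{"dp":[0.16,0.837,-0.5],"rotation":[0,0,0]},{"dp":[0.16,0.837,-0.5],"rotation":[0,0,0]},{"dp":[0.16,0.837,-0.5],"rotation":[0,0,0]}]'

```text
clock: 12.7
position: [0.587, -0.1227, 0.1395]
ee_rot: [-0.001, 0.77, 0.639, -0.001]
contact_force: [0.4, -0.4, -1.9]
width: 0.0268
```

```bash
python3 - <<'E'
from h import *
s=monitor.get_state();print(s['clock'],s['position'],s['ee_rot'],s['contact_force'],s['width'])
p=snap('wrist','w9');p=snap('scene','s4')
cv2.imwrite('pics/s4.png',cv2.resize(p['color'][140:220,210:310,::-1],None,fx=7,fy=7,interpolation=cv2.INTER_CUBIC))
E
```

```text
12.7 [ 0.58704731 -0.12273592  0.13952951] [-1.08679927e-03  7.69555809e-01  6.38578382e-01 -5.70529689e-04] [ 0.39662873 -0.36427745 -1.91794138] 0.0267621466230236
```

View pics/w9.png

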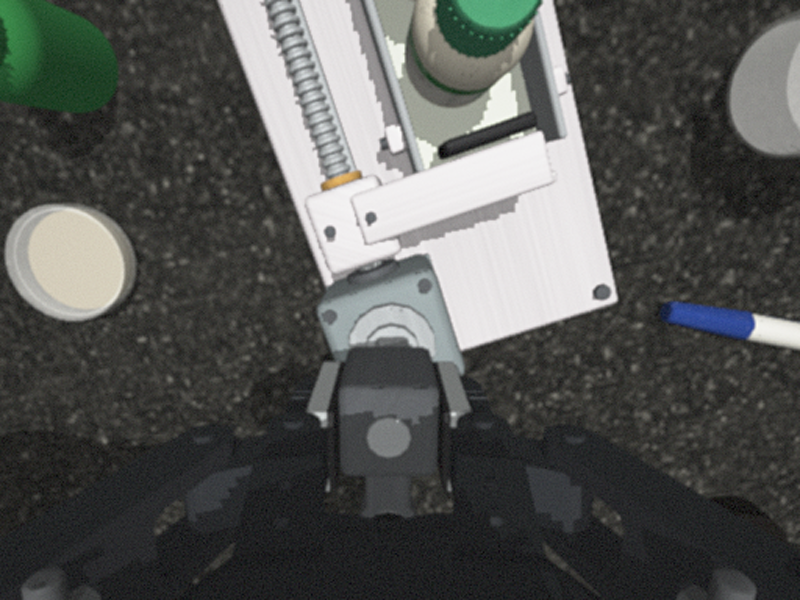

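View pics/s4.png

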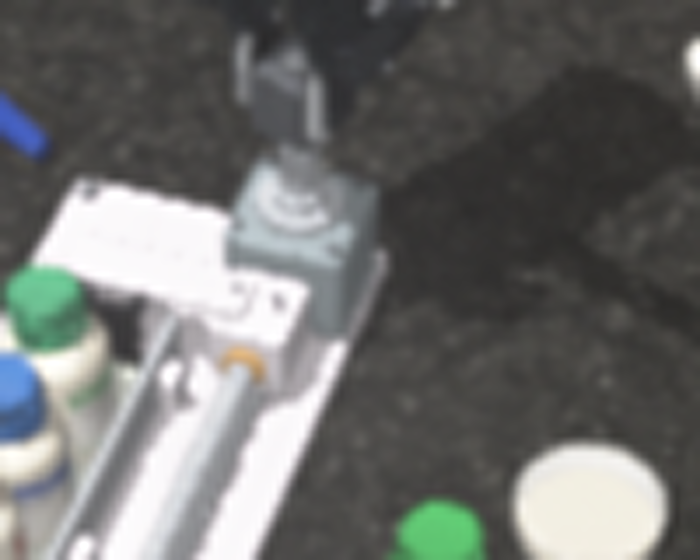

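Call:
send_rows --deltas '[{"dp":[0,0,0],"rotation":[0,0,0]},{"dp":[0,0,0],"rotation":[0,0,0]}]'

```text
clock: 12.97
position: [0.5886, -0.1244, 0.1413]
ee_rot: [0.001, 0.77, 0.638, 0.001]
contact_force: [0.2, -0.6, -2.5]
width: 0.027
```

Call:
send_rows --deltas '[{"dp":[0,0,0],"rotation":[0,0,0]},{"dp":[0,0,0],"rotation":[0,0,0]},{"dp":[0,0,0],"rotation":[0,0,0]},{"dp":[0,0,0],"rotation":[0,0,0]}]'

```text
clock: 13.3
position: [0.5881, -0.1242, 0.1403]
ee_rot: [0.0, 0.77, 0.638, 0.0]
contact_force: [0.1, -0.2, -1.9]
width: 0.0272
```

Call:
send_rows --deltas '[{"dp":[-0.003,-0.008,-0.03],"rotation":[0,0,0]},{"dp":[-0.003,-0.008,-0.06],"rotation":[0,0,0]},{"dp":[-0.003,-0.008,-0.075],"rotation":[0,0,0]},{"dp":[-0.003,-0.008,-0.09],"rotation":[0,0,0]},{"dp":[-0.003,-0.008,-0.1],"rotation":[0,0,0]}]'

```text
clock: 13.72
position: [0.5876, -0.1249, 0.1276]
ee_rot: [-0.0, 0.77, 0.638, -0.0]
contact_force: [0.2, -0.1, -3.1]
width: 0.027
```

Call:
send_rows --deltas '[{"dp":[0,0,-0.02],"rotation":[0,0,0]},{"dp":[0,0,-0.04],"rotation":[0,0,0]}]'

```text
clock: 13.88
position: [0.5879, -0.125, 0.1232]
ee_rot: [0.0, 0.77, 0.638, 0.0]
contact_force: [-0.4, 0.3, -2.4]
width: 0.027
```

Call:
send_rows --deltas '[{"dp":[0,0,-0.02],"rotation":[0,0,0]},{"dp":[0,0,-0.04],"rotation":[0,0,0]},{"dp":[0,0,-0.06],"rotation":[0,0,0]}]'

```text
clock: 14.13
position: [0.5878, -0.125, 0.1159]
ee_rot: [0.0, 0.77, 0.638, 0.0]
contact_force: [0.4, 0.2, -2.2]
width: 0.0268
```

Call:
send_rows --deltas '[{"dp":[0,0,-0.03],"rotation":[0,0,0]},{"dp":[0,0,-0.06],"rotation":[0,0,0]}]'

```text
clock: 14.3
position: [0.5878, -0.125, 0.1087]
ee_rot: [0.0, 0.77, 0.638, 0.0]
contact_force: [0.5, 0.4, -1.9]
width: 0.0268
```

Call:
send_rows --deltas '[{"dp":[0,0,-0.02],"rotation":[0,0,0]},{"dp":[0,0,-0.04],"rotation":[0,0,0]}]'

```text
clock: 14.47
position: [0.5877, -0.125, 0.104]
ee_rot: [-0.0, 0.77, 0.638, -0.0]
contact_force: [-4.1, 2.6, 21.4]
width: 0.0271
```

Call:
send_rows --deltas '[{"dp":[0,0,-0.015],"rotation":[0,0,0]},{"dp":[0,0,-0.015],"rotation":[0,0,0]}]'

```text
clock: 14.63
position: [0.5877, -0.1249, 0.1041]
ee_rot: [0.0, 0.77, 0.638, 0.0]
contact_force: [-4.1, 1.2, 7.8]
width: 0.0274
```

Call:
send_rows --deltas '[{"dp":[0,0,0.015],"rotation":[0,0,0]},{"dp":[0,0,0.015],"rotation":[0,0,0]},{"dp":[0,0,0.015],"rotation":[0,0,0]},{"dp":[0,0,0.015],"rotation":[0,0,0]},{"dp":[0,0,0.015],"rotation":[0,0,0]},{"dp":[0,0,0.015],"rotation":[0,0,0]}]' --fingers -1

```text
clock: 15.13
position: [0.5878, -0.125, 0.104]
ee_rot: [-0.0, 0.77, 0.638, -0.0]
contact_force: [-0.0, -0.6, -0.4]
width: 0.0858
```

Call:
send_rows --deltas '[{"dp":[0,0,0.1],"rotation":[0,0,0]},{"dp":[0,0,0.2],"rotation":[0,0,0]},{"dp":[0,0,0.2],"rotation":[0,0,0]}]'

```text
clock: 15.38
position: [0.5893, -0.1255, 0.1301]
ee_rot: [0.002, 0.77, 0.638, 0.001]
contact_force: [1.2, 0.4, 0.1]
width: 0.0856
```

```bash
python3 - <<'E'
from h import *
s=monitor.get_state();print(s['clock'],s['position'],s['ee_rot'],s['contact_force'],s['width'])
p=snap('wrist','w10');np.savez('w10.npz',**{k:p[k] for k in ['color','depth','mtx','rvec','tvec']})
t=snap('top','t10');W=world(t);W[t['depth']<=0]=np.nan
q=W[150:215,265:315].reshape(-1,3)
for z in(.036+.076,.138):
    s=q[abs(q[:,2]-z)<.004];print(z,len(s),s.mean(0) if len(s) else 0)
E
```

```text
15.3833 [ 0.58925296 -0.12548132  0.13009284] [0.00181693 0.76985876 0.63821074 0.00110877] [1.18750829 0.36963369 0.13949113] 0.08560053379295328
0.11199999999999999 10 [ 0.57586795 -0.16077063  0.11276331]
0.138 8 [ 0.578255   -0.17410252  0.13520836]
```

View pics/w10.png

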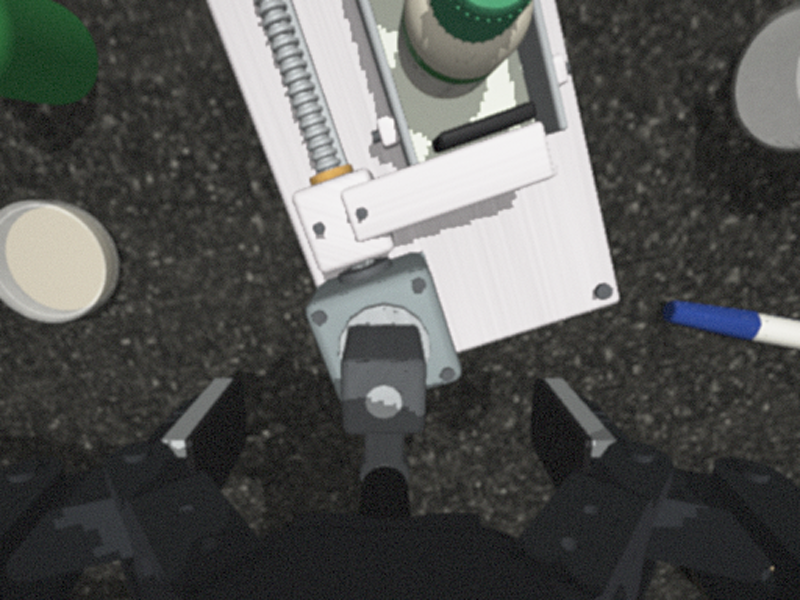

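Call:
send_rows --deltas '[{"dp":[-0.027,-0.14,0],"rotation":[0,0,0]},{"dp":[-0.053,-0.28,0],"rotation":[0,0,0]},{"dp":[-0.079,-0.417,0],"rotation":[0,0,0]},{"dp":[-0.079,-0.417,0],"rotation":[0,0,0]}]'

```text
clock: 15.82
position: [0.5775, -0.1775, 0.1271]
ee_rot: [0.0, 0.77, 0.637, -0.001]
contact_force: [-0.2, -0.4, -0.1]
width: 0.0854
```

Call:
send_rows --deltas '[{"dp":[0,0,0],"rotation":[0,0,0]},{"dp":[0,0,0],"rotation":[0,0,0]},{"dp":[0,0,0],"rotation":[0,0,0]},{"dp":[0,0,0],"rotation":[0,0,0]},{"dp":[0,0,0],"rotation":[0,0,0]},{"dp":[0,0,0],"rotation":[0,0,0]},{"dp":[0,0,0],"rotation":[0,0,0]},{"dp":[0,0,0],"rotation":[0,0,0]},{"dp":[0,0,0],"rotation":[0,0,0]},{"dp":[0,0,0],"rotation":[0,0,0]}]' --fingers 1 --grip_force 30

```text
clock: 16.65
position: [0.5783, -0.1746, 0.1281]
ee_rot: [-0.0, 0.77, 0.638, 0.0]
contact_force: [0.1, 2.1, -1.0]
width: 0.018
```

```bash
python3 - <<'E'
from h import *
s=monitor.get_state();print(s['clock'],s['position'],s['ee_rot'],s['contact_force'],s['width'])
p=snap('wrist','w11')
a0=np.radians(-100.8)
for k in range(7):
    for j in range(1,13):
        pass
E
```

```text
16.65 [ 0.57831863 -0.17462641  0.12812417] [-2.35202893e-04  7.69913216e-01  6.38148499e-01  2.79308019e-04] [ 0.10927038  2.09838797 -1.00557973] 0.018049715096763168
```

View pics/w11.png

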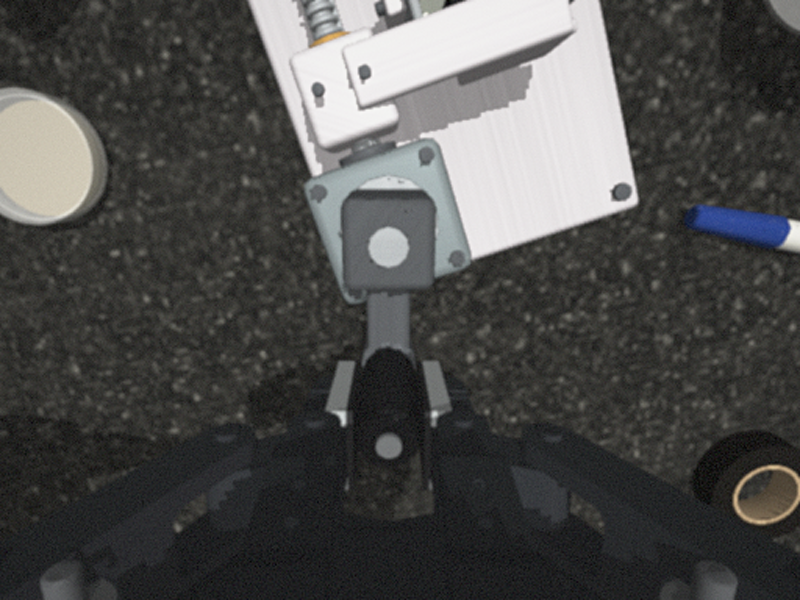

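```bash
python3 - <<'E'
import numpy as np
a0=np.radians(-100.8)
print([[round(float(50/120*(f(a0-j*np.pi/12)-f(a0))),3) for f in (np.cos,np.sin)] for j in range(1,13)])
E
```

```text
[[-0.103, 0.034], [-0.194, 0.094], [-0.267, 0.175], [-0.315, 0.272], [-0.337, 0.379], [-0.331, 0.487], [-0.297, 0.591], [-0.237, 0.682], [-0.156, 0.754], [-0.059, 0.803], [0.048, 0.825], [0.156, 0.819]]
```

Call:
send_rows --deltas '[{"dp":[-0.103,0.034,0],"rotation":[0,0,0]},{"dp":[-0.194,0.094,0],"rotation":[0,0,0]},{"dp":[-0.267,0.175,0],"rotation":[0,0,0]},{"dp":[-0.315,0.272,0],"rotation":[0,0,0]},{"dp":[-0.337,0.379,0],"rotation":[0,0,0]},{"dp":[-0.331,0.487,0],"rotation":[0,0,0]}]'

```text
clock: 17.2
position: [0.538, -0.1168, 0.1295]
ee_rot: [0.001, 0.77, 0.638, -0.001]
contact_force: [-1.8, -3.1, 7.5]
width: 0.0175
```

```bash
python3 - <<'E'
from h import *
s=monitor.get_state();print(s['clock'],s['position'],s['ee_rot'],s['contact_force'],s['width'])
p=snap('wrist','w12')
E
```

```text
17.2 [ 0.53797243 -0.11679363  0.12954826] [ 1.37371022e-03  7.69755233e-01  6.38337315e-01 -6.82379406e-04] [-1.84244693 -3.1330658   7.50952129] 0.017507275229755495
```

View pics/w12.png

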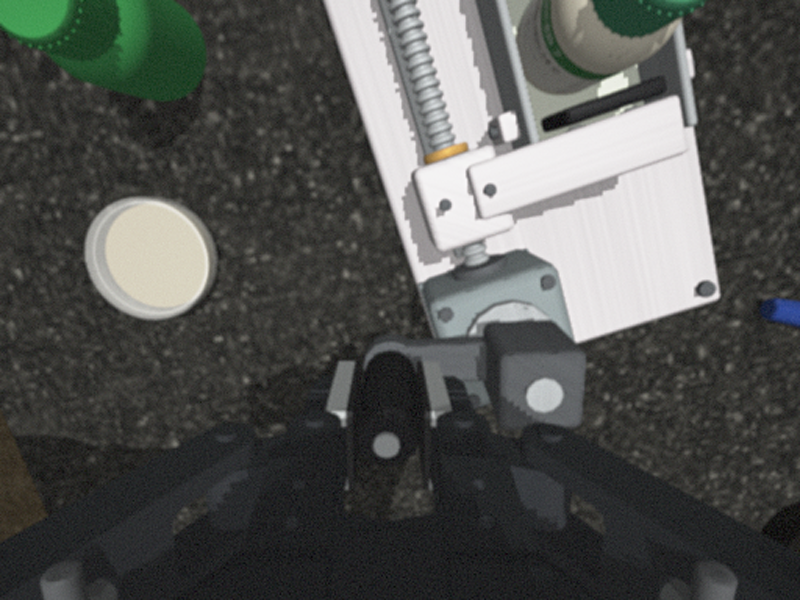

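Call:
send_rows --deltas '[{"dp":[0.034,0.103,0]},{"dp":[0.094,0.194,0]},{"dp":[0.175,0.267,0]},{"dp":[0.272,0.315,0]},{"dp":[0.379,0.337,0]},{"dp":[0.487,0.331,0]},{"dp":[0.591,0.297,0]},{"dp":[0.682,0.237,0]},{"dp":[0.754,0.156,0]},{"dp":[0.803,0.059,0]},{"dp":[0.825,-0.048,0]},{"dp":[0.819,-0.156,0]}]'

```text
validation failed for argument at $.de...
```

```bash
python3 - <<'E'
from h import *
s=monitor.get_state();print(s['clock'],s['position'],s['ee_rot'],s['contact_force'],s['moment'],s['width'])
p=snap('wrist','w13')
E
```

```text
17.25 [ 0.5384382  -0.1141922   0.12962839] [6.40886095e-04 7.69575245e-01 6.38555624e-01 4.96941345e-04] [-0.81087796 -0.53713208  8.42010294] [-0.4549608  -0.14841352 -0.06050618] 0.017599855236047998
```

View pics/w13.png

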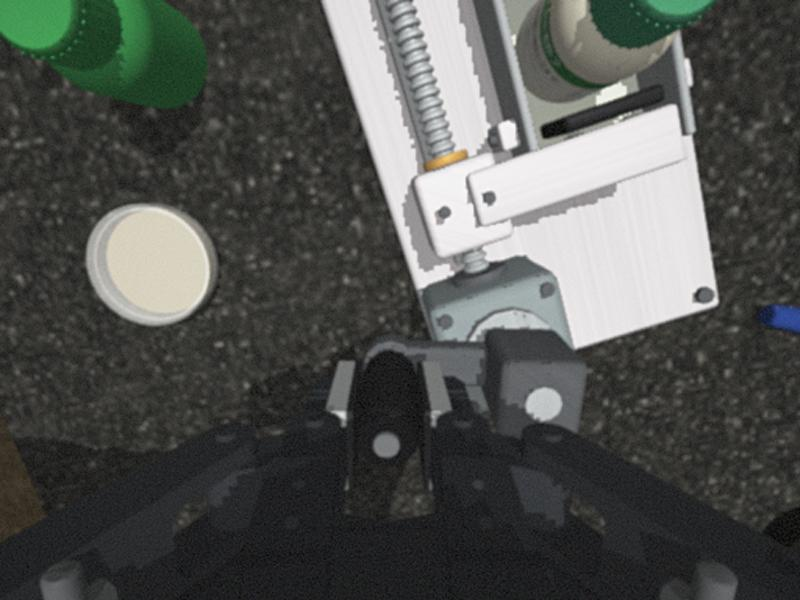

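Call:
send_rows --deltas '[{"dp":[0.034,0.103,0],"rotation":[0,0,0]},{"dp":[0.094,0.194,0],"rotation":[0,0,0]},{"dp":[0.175,0.267,0],"rotation":[0,0,0]},{"dp":[0.272,0.315,0],"rotation":[0,0,0]},{"dp":[0.379,0.337,0],"rotation":[0,0,0]},{"dp":[0.487,0.331,0],"rotation":[0,0,0]},{"dp":[0.591,0.297,0],"rotation":[0,0,0]},{"dp":[0.682,0.237,0],"rotation":[0,0,0]},{"dp":[0.754,0.156,0],"rotation":[0,0,0]},{"dp":[0.803,0.059,0],"rotation":[0,0,0]},{"dp":[0.825,-0.048,0],"rotation":[0,0,0]},{"dp":[0.819,-0.156,0],"rotation":[0,0,0]}]'

```text
clock: 18.3
position: [0.6376, -0.1331, 0.1296]
ee_rot: [-0.001, 0.77, 0.639, 0.001]
contact_force: [-0.7, 3.2, 8.5]
width: 0.0176
```

```bash
python3 - <<'E'
from h import *
s=monitor.get_state();print(s['clock'],s['position'],s['ee_rot'],s['contact_force'],s['moment'],s['width'])
p=snap('wrist','w13')
E
```

```text
18.3 [ 0.63756646 -0.13305747  0.12964175] [-7.06487906e-04  7.69523439e-01  6.38617218e-01  1.10807472e-03] [-0.74735686  3.15847566  8.51093349] [0.55223294 0.5287002  0.062484  ] 0.017556033527717604
```

View pics/w13.png

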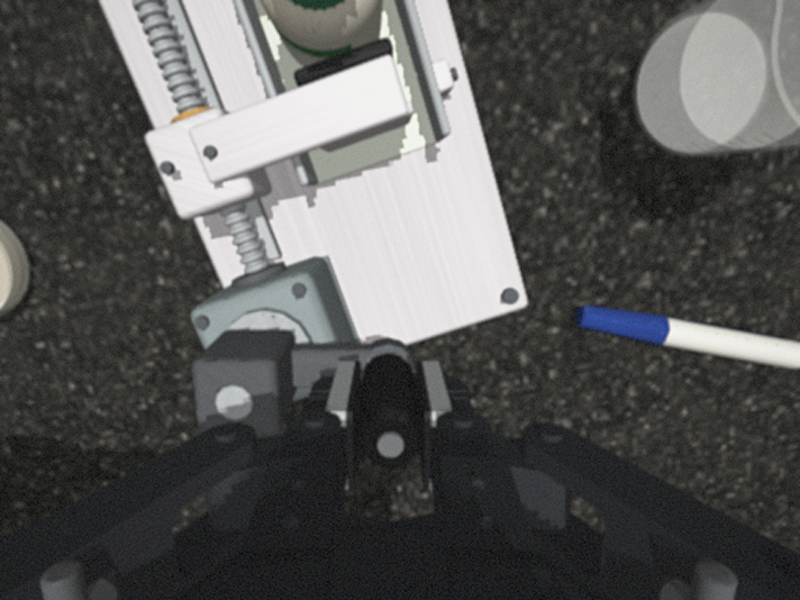

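Call:
send_rows --deltas '[{"dp":[-0.034,-0.103,0],"rotation":[0,0,0]},{"dp":[-0.094,-0.194,0],"rotation":[0,0,0]},{"dp":[-0.175,-0.267,0],"rotation":[0,0,0]},{"dp":[-0.272,-0.315,0],"rotation":[0,0,0]},{"dp":[-0.379,-0.337,0],"rotation":[0,0,0]},{"dp":[-0.487,-0.331,0],"rotation":[0,0,0]},{"dp":[-0.591,-0.297,0],"rotation":[0,0,0]},{"dp":[-0.682,-0.237,0],"rotation":[0,0,0]},{"dp":[-0.754,-0.156,0],"rotation":[0,0,0]},{"dp":[-0.803,-0.059,0],"rotation":[0,0,0]},{"dp":[-0.825,0.048,0],"rotation":[0,0,0]},{"dp":[-0.819,0.156,0],"rotation":[0,0,0]}]'

```text
clock: 19.35
position: [0.538, -0.1163, 0.1292]
ee_rot: [0.001, 0.77, 0.639, -0.001]
contact_force: [2.1, -2.8, 7.5]
width: 0.0181
```

Call:
send_rows --deltas '[{"dp":[0.034,0.103,0],"rotation":[0,0,0]},{"dp":[0.094,0.194,0],"rotation":[0,0,0]},{"dp":[0.175,0.267,0],"rotation":[0,0,0]},{"dp":[0.272,0.315,0],"rotation":[0,0,0]},{"dp":[0.379,0.337,0],"rotation":[0,0,0]},{"dp":[0.487,0.331,0],"rotation":[0,0,0]},{"dp":[0.591,0.297,0],"rotation":[0,0,0]},{"dp":[0.682,0.237,0],"rotation":[0,0,0]},{"dp":[0.754,0.156,0],"rotation":[0,0,0]},{"dp":[0.803,0.059,0],"rotation":[0,0,0]},{"dp":[0.825,-0.048,0],"rotation":[0,0,0]},{"dp":[0.819,-0.156,0],"rotation":[0,0,0]}]'

```text
clock: 20.35
position: [0.6377, -0.133, 0.1295]
ee_rot: [-0.001, 0.769, 0.639, 0.001]
contact_force: [1.3, 2.6, 9.6]
width: 0.018
```

```bash
python3 - <<'E'
from h import *
s=monitor.get_state();print(s['clock'],s['position'],s['ee_rot'],s['contact_force'],s['moment'],s['width'])
p=snap('wrist','w14');p=snap('top','t14')
cv2.imwrite('pics/t14.png',cv2.resize(p['color'][125:225,140:310,::-1],None,fx=4.5,fy=4.5,interpolation=cv2.INTER_CUBIC))
E
```

```text
20.35 [ 0.63767166 -0.13298233  0.12947443] [-6.06994138e-04  7.69421138e-01  6.38740871e-01  9.18766835e-04] [1.32754724 2.61801104 9.56416004] [ 0.5389848   0.27905062 -0.04170119] 0.017970311582928288
```

View pics/w14.png

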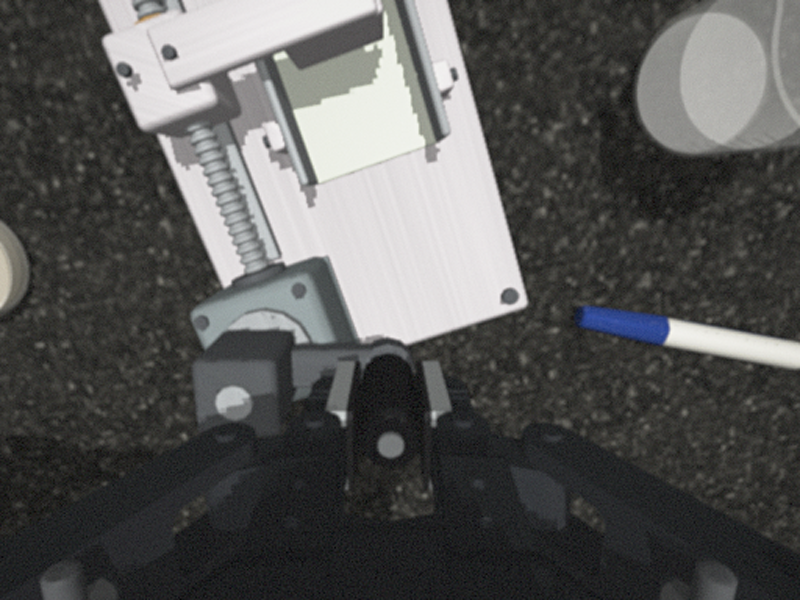

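View pics/t14.png

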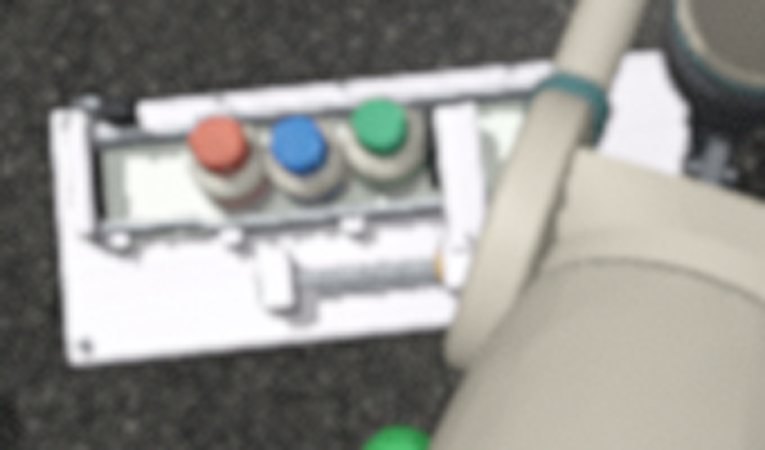

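Call:
send_rows --deltas '[{"dp":[-0.034,-0.103,0],"rotation":[0,0,0]},{"dp":[-0.094,-0.194,0],"rotation":[0,0,0]},{"dp":[-0.175,-0.267,0],"rotation":[0,0,0]},{"dp":[-0.272,-0.315,0],"rotation":[0,0,0]},{"dp":[-0.379,-0.337,0],"rotation":[0,0,0]},{"dp":[-0.487,-0.331,0],"rotation":[0,0,0]},{"dp":[-0.591,-0.297,0],"rotation":[0,0,0]},{"dp":[-0.682,-0.237,0],"rotation":[0,0,0]},{"dp":[-0.754,-0.156,0],"rotation":[0,0,0]},{"dp":[-0.803,-0.059,0],"rotation":[0,0,0]},{"dp":[-0.825,0.048,0],"rotation":[0,0,0]},{"dp":[-0.819,0.156,0],"rotation":[0,0,0]}]'

```text
clock: 21.45
position: [0.5381, -0.1163, 0.1292]
ee_rot: [0.001, 0.77, 0.639, -0.001]
contact_force: [1.5, -3.1, 8.2]
width: 0.018
```

Call:
send_rows --deltas '[{"dp":[0.034,0.103,0],"rotation":[0,0,0]},{"dp":[0.094,0.194,0],"rotation":[0,0,0]},{"dp":[0.175,0.267,0],"rotation":[0,0,0]},{"dp":[0.272,0.315,0],"rotation":[0,0,0]},{"dp":[0.379,0.337,0],"rotation":[0,0,0]},{"dp":[0.487,0.331,0],"rotation":[0,0,0]},{"dp":[0.591,0.297,0],"rotation":[0,0,0]},{"dp":[0.682,0.237,0],"rotation":[0,0,0]},{"dp":[0.754,0.156,0],"rotation":[0,0,0]},{"dp":[0.803,0.059,0],"rotation":[0,0,0]},{"dp":[0.825,-0.048,0],"rotation":[0,0,0]},{"dp":[0.819,-0.156,0],"rotation":[0,0,0]}]'

```text
clock: 22.45
position: [0.6377, -0.133, 0.1295]
ee_rot: [-0.001, 0.769, 0.639, 0.001]
contact_force: [0.8, 3.5, 9.9]
width: 0.0178
```

```bash
cat > chk.py <<'E'
from h import *
import sys
s=monitor.get_state();print(s['clock'],s['position'],s['ee_rot'],s['contact_force'],s['moment'],s['width'])
p=eyes.get_image('top');W=world(p);W[p['depth']<=0]=np.nan
cv2.imwrite(f'pics/{sys.argv[1]}.png',cv2.resize(p['color'][125:225,140:310,::-1],None,fx=4.5,fy=4.5,interpolation=cv2.INTER_CUBIC))
a=np.radians(7.83);R=np.array([[np.cos(a),-np.sin(a)],[np.sin(a),np.cos(a)]]);o=np.array([.6085,.0433])
q=W.reshape(-1,3);m=(abs(q[:,2]-.1)<.005);L=(q[:,:2]-o)@R*1e3
k=m&(abs(L[:,0]-22)<25)&(L[:,1]>-110)&(L[:,1]<170)
im=np.zeros(W.shape[:2],np.uint8);im.ravel()[k]=255
n,lab,st,ce=cv2.connectedComponentsWithStats(im)
for i in range(1,n):
    if st[i,4]>30:
        l=L[lab.ravel()==i];print(st[i,4],l.mean(0).round(1),((l.min(0)+l.max(0))/2).round(1),np.ptp(l,0).round(1))
# bracket/carriage top z 64 -> y range
k=(abs(q[:,2]-.064)<.004)&(L[:,0]>-20)&(L[:,0]<60)&(L[:,1]<120);l=L[k]
if k.sum(): print('bracket y',np.percentile(l[:,1],[2,50,98]).round(1),k.sum())
E
python3 chk.py t15
```

```text
22.45 [ 0.63767925 -0.13296693  0.12948066] [-5.89885525e-04  7.69415766e-01  6.38747347e-01  9.26176488e-04] [0.79968553 3.46120374 9.91535791] [0.53259809 0.2661407  0.04383446] 0.017776014335375578
127 [26.1 29. ] [26.8 28.5] [30.7 29.3]
130 [ 26.3 115.4] [ 25.8 115.9] [29.3 30.1]
124 [19.6 73.5] [19.5 74. ] [27.8 30.6]
bracket y [-388.5  -10.1  106.5] 284
```

View pics/t15.png

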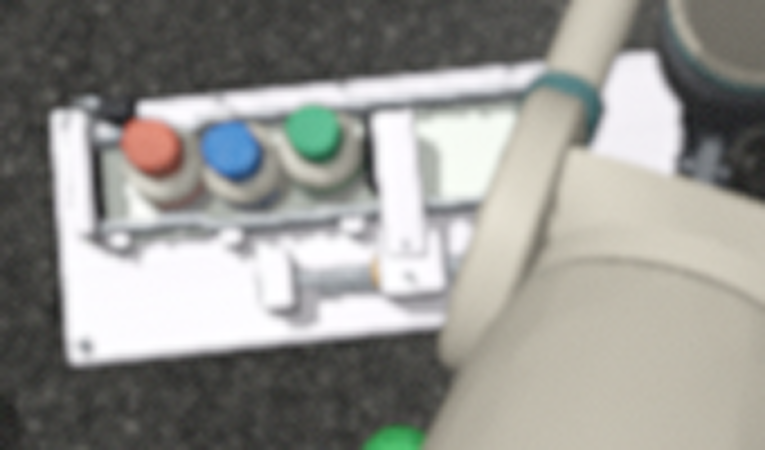

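Call:
send_rows --deltas '[{"dp":[-0.034,-0.103,0],"rotation":[0,0,0]},{"dp":[-0.094,-0.194,0],"rotation":[0,0,0]},{"dp":[-0.175,-0.267,0],"rotation":[0,0,0]},{"dp":[-0.272,-0.315,0],"rotation":[0,0,0]},{"dp":[-0.379,-0.337,0],"rotation":[0,0,0]},{"dp":[-0.487,-0.331,0],"rotation":[0,0,0]},{"dp":[-0.591,-0.297,0],"rotation":[0,0,0]},{"dp":[-0.682,-0.237,0],"rotation":[0,0,0]},{"dp":[-0.754,-0.156,0],"rotation":[0,0,0]},{"dp":[-0.803,-0.059,0],"rotation":[0,0,0]},{"dp":[-0.825,0.048,0],"rotation":[0,0,0]},{"dp":[-0.819,0.156,0],"rotation":[0,0,0]}]'

```text
clock: 23.5
position: [0.538, -0.1163, 0.1292]
ee_rot: [0.001, 0.77, 0.639, -0.001]
contact_force: [1.0, -3.2, 8.0]
width: 0.0175
```

```bash
python3 chk.py t16
```

```text
23.5 [ 0.53803504 -0.11625714  0.12922233] [ 1.15446935e-03  7.69574295e-01  6.38555809e-01 -7.42579017e-04] [ 0.96465237 -3.24937722  8.03443079] [-0.7151482  -0.60721506  0.02433293] 0.017493546200430983
126 [25.8 46.4] [26.3 46.8] [30.3 31.6]
127 [ 27.6 132.9] [ 27.6 133.5] [30.4 31.2]
133 [19.9 90.8] [20.5 92. ] [30.2 30.1]
bracket y [-387.2    6.4  113.5] 261
```

View pics/t16.png

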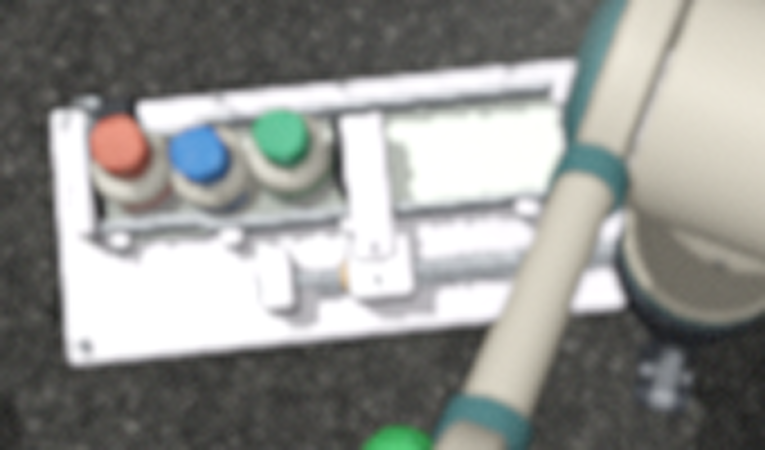

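Call:
send_rows --deltas '[{"dp":[0.034,0.103,0],"rotation":[0,0,0]},{"dp":[0.062,0.151,0],"rotation":[0,0,0]},{"dp":[0.094,0.194,0],"rotation":[0,0,0]},{"dp":[0.094,0.194,0],"rotation":[0,0,0]}]'

```text
clock: 23.88
position: [0.5486, -0.0915, 0.1291]
ee_rot: [-0.001, 0.769, 0.639, -0.001]
contact_force: [-2.5, 1.1, 10.7]
width: 0.0181
```

```bash
python3 chk.py t17
```

```text
23.8833 [ 0.54858869 -0.09147779  0.12909661] [-0.00086688  0.7691974   0.63900948 -0.00122043] [-2.54394468  1.06812149 10.65305528] [-0.13634942  0.04453315 -0.03445471] 0.018097368190783253
126 [25.  49.5] [26.1 50. ] [30.6 29.5]
133 [ 27.3 136. ] [ 27.6 136.5] [30.8 29.5]
129 [19.3 94.3] [19.5 94.3] [30.5 29.1]
bracket y [-386.6    9.2  106.3] 262
```

Call:
send_rows --deltas '[{"dp":[0.042,0.04,0],"rotation":[0,0,0]},{"dp":[0.081,0.073,0],"rotation":[0,0,0]},{"dp":[0.081,0.073,0],"rotation":[0,0,0]},{"dp":[0.081,0.073,0],"rotation":[0,0,0]}]'

```text
clock: 24.27
position: [0.5574, -0.0827, 0.1291]
ee_rot: [-0.002, 0.769, 0.639, -0.002]
contact_force: [-3.3, 1.6, 12.0]
width: 0.0175
```

```bash
python3 chk.py t18
```

```text
24.2667 [ 0.55740821 -0.08270996  0.12906361] [-0.00166949  0.76938308  0.63878367 -0.00152129] [-3.33317613  1.64606846 12.00333398] [-0.01623233  0.30027146 -0.00248202] 0.017474767844096357
130 [25.2 50.4] [26.3 50.7] [31.5 30.1]
130 [ 25.7 137. ] [ 26.  137.4] [29.6 29.8]
131 [17.4 93.6] [17.7 94.2] [29.8 29.9]
bracket y [-386.2   10.   106.4] 253
```

View pics/t18.png

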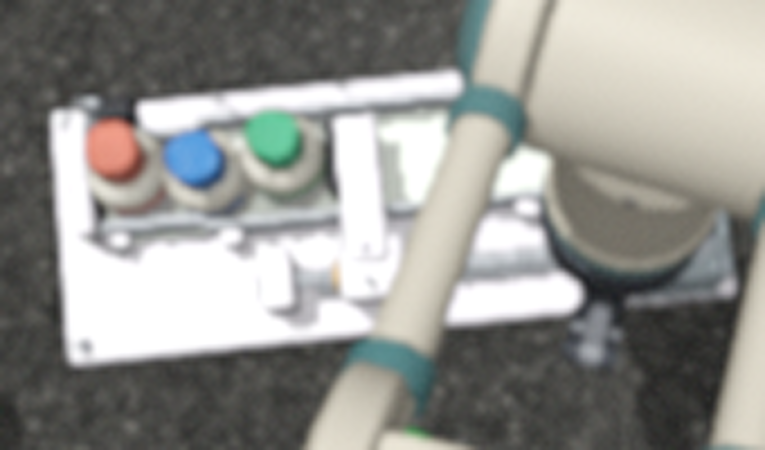

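Call:
send_rows --deltas '[{"dp":[0.047,0.027,0],"rotation":[0,0,0]},{"dp":[0.097,0.048,0],"rotation":[0,0,0]},{"dp":[0.097,0.048,0],"rotation":[0,0,0]},{"dp":[0.097,0.048,0],"rotation":[0,0,0]}]'

```text
clock: 24.65
position: [0.5687, -0.0761, 0.1291]
ee_rot: [-0.003, 0.77, 0.639, -0.001]
contact_force: [-2.1, 3.5, 12.7]
width: 0.0179
```

```bash
python3 chk.py t19; python3 - <<'E'
from h import *
p=snap('scene','s19');cv2.imwrite('pics/s19.png',cv2.resize(p['color'][150:290,150:290,::-1],None,fx=4.2,fy=4.2,interpolation=cv2.INTER_CUBIC))
E
```

```text
24.65 [ 0.56866112 -0.07614299  0.12905183] [-0.00257838  0.76951393  0.63862346 -0.00132286] [-2.14502416  3.47660067 12.7130958 ] [ 0.26902895  0.48296193 -0.0166958 ] 0.017850853502442737
130 [25.1 50.1] [26.3 50.2] [31.2 29.4]
132 [ 25.9 136.8] [ 26.5 137.1] [29.1 29.5]
129 [17.5 93.5] [17.9 94.1] [30.7 29.1]
bracket y [-386.2   12.2  116.8] 263
```

View pics/s19.png

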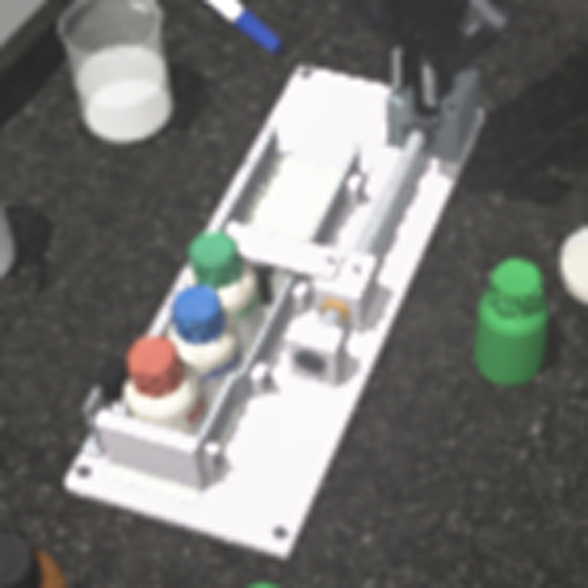

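Call:
send_rows --deltas '[{"dp":[0,0,0],"rotation":[0,0,0]},{"dp":[0,0,0],"rotation":[0,0,0]},{"dp":[0,0,0],"rotation":[0,0,0]},{"dp":[0,0,0],"rotation":[0,0,0]},{"dp":[0,0,0],"rotation":[0,0,0]},{"dp":[0,0,0],"rotation":[0,0,0]}]' --fingers -1

```text
clock: 25.25
position: [0.5708, -0.0787, 0.1277]
ee_rot: [-0.0, 0.77, 0.638, -0.0]
contact_force: [-0.8, 0.8, -0.4]
width: 0.0848
```

Call:
send_rows --deltas '[{"dp":[0,0,0.1],"rotation":[0,0,0]},{"dp":[0,0,0.3],"rotation":[0,0,0]},{"dp":[0,0,0.5],"rotation":[0,0,0]},{"dp":[0,0,0.75],"rotation":[0,0,0]},{"dp":[0,0,1],"rotation":[0,0,0]}]'

```text
clock: 25.67
position: [0.5706, -0.0788, 0.2488]
ee_rot: [-0.001, 0.77, 0.638, -0.001]
contact_force: [0.6, 0.3, -0.0]
width: 0.0853
```

Call:
send_rows --deltas '[{"dp":[-0.25,-0.25,0],"rotation":[0,0,0]},{"dp":[-0.5,-0.5,0],"rotation":[0,0,0]},{"dp":[-0.75,-0.75,0],"rotation":[0,0,0]},{"dp":[-0.9,-1,0],"rotation":[0,0,0]},{"dp":[-0.9,-1,0],"rotation":[0,0,0]}]'

```text
clock: 26.08
position: [0.4595, -0.2035, 0.2483]
ee_rot: [0.001, 0.772, 0.636, -0.002]
contact_force: [-0.0, 1.0, -0.6]
width: 0.0853
```

```bash
python3 chk.py t20; python3 - <<'E'
from h import *
p=snap('wrist','w20');W=world(p);W[p['depth']<=0]=np.nan
q=W.reshape(-1,3);k=(abs(q[:,0]-.588)<.03)&(abs(q[:,1]+.127)<.03)&(q[:,2]>.09);print('hub',np.nanmax(q[k][:,2]),np.median(q[k],0))
p=snap('top','t21')
E
```

```text
26.0833 [ 0.45945405 -0.20349214  0.24830578] [ 6.38993611e-04  7.71632438e-01  6.36064400e-01 -2.24773390e-03] [-0.02468475  1.01259562 -0.63028807] [ 0.00190032 -0.09059078  0.0336638 ] 0.08534567108398307
131 [25.1 50.2] [26.3 50.4] [30.4 29.6]
130 [ 26.  136.6] [ 26.1 137. ] [29.1 29.1]
128 [17.1 93.5] [17.7 93.6] [30.2 30. ]
bracket y [-172.2   11.4  100.9] 268
hub 0.11513468614772926 [ 0.58439224 -0.12626554  0.11130195]
```

View pics/w20.png

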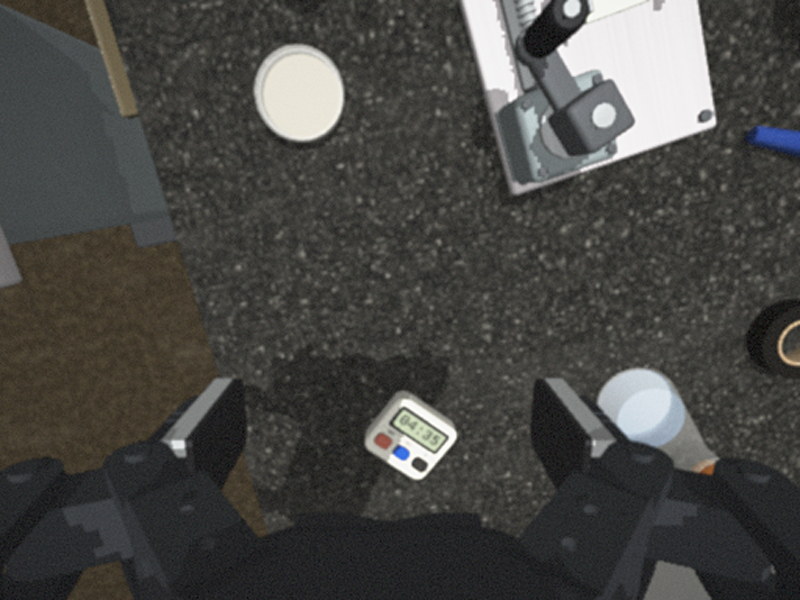

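View pics/t21.png

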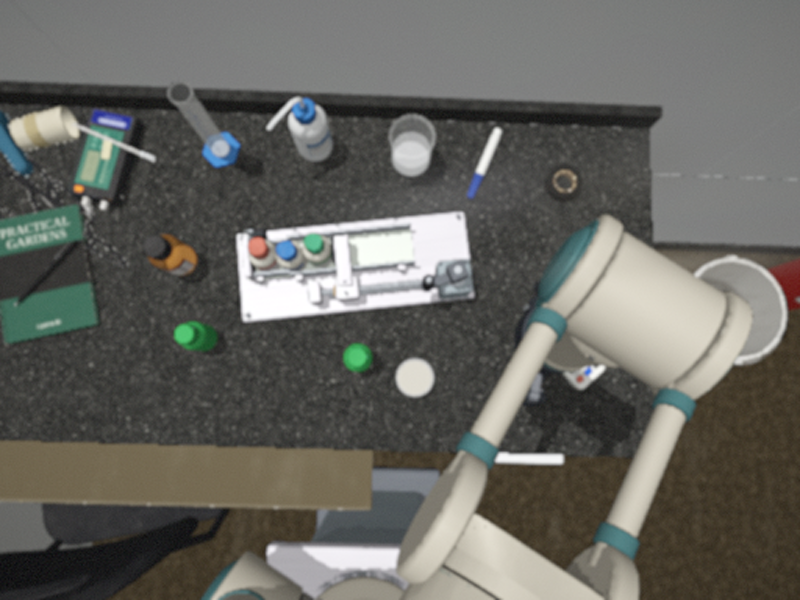

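```bash
python3 -c "
from rig import manip;print(manip.sign_off())"
```

```text
the job is handed in; nothing more can be done
None
```

The job is done and handed in at about 26 s of the 72 s allowed.

- **Brown bottle:** I lifted it out by its cap and stood it upright on the worktop at about (0.61, 0.34).
- **Crank:** I fitted it on the square shaft and turned it about 21.5 rad clockwise by the hand grip. In the last image it is still on the shaft. Its hub top reads 0.111 m against 0.112 m expected, so it is fully down.
- **White bottles:** The last quarter-step moved the carriage about 2 mm while the front bottle stayed put, so the row is against the end stop with the pusher spring slightly compressed. All three stand upright, about 43 mm apart along the lane (each is 45 mm across and they sit slightly staggered, so they are touching or nearly so). The front bottle read magazine y ≈ 136.6–137 mm instead of 135, which is within the camera's roughly 2 mm error.
- **Bystanders:** The timer, petri dish and flask show no movement in the images; I did not re-measure them at the end.

No check failed. The highest force reading at the end of any move was about 21 N, when the hub seated on the shaft; force during moves was not logged.

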